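# Lock the lens in the tilted lens clamp with the square key

## Task

Lock the lens in the tilted lens clamp: take the red square key from the stand, put its tip well down into the square recess of the yellow clamp screw, turn the screw clockwise with it until it is fully home, then put the red key back upright in its empty well of the stand, its collar resting on the wood. Turn the screw with the key only, not with the fingers, and do not shift the blue key, the spray bottle, the oil dropper or the red lens block.

Things in the scene. Friction and masses are not known exactly. Their poses are not given: they have to be found in the camera images.
- key_red: loose square key, red handle; fits the clamp screw; origin at the centre of the tip's flat end, z from tip to handle. Square steel shank 10 mm across flats (along x and y; last 3 mm tapers to 6 mm) up to z = 40, collar 30 mm in diameter z = 40 to 45, red handle 32 (x) by 16 (y) mm, z = 45 to 100. 80 g. Stands with its tip 10 mm above the worktop
- key_blue: loose square key, blue handle; too big, leave it; origin at the centre of the tip's flat end, z from tip to handle. Square steel shank 14 mm across flats (along x and y; last 3 mm tapers to 10 mm) up to z = 40, collar 30 mm in diameter z = 40 to 45, blue handle 32 (x) by 16 (y) mm, z = 45 to 100. 80 g. Stands with its tip 10 mm above the worktop
- key_stand: fixed light wooden block with a black rubber foot, 130 (x) x 56 (y) x 50 (z) mm, in which the two keys stand upright, in either order, 64 mm apart along x; origin at the centre of its underside
- well_a (a point): mouth centre, at the top face of the stand (50 mm up), of the well at the -x end: a vertical round blind hole 21 mm in diameter, 46 mm deep; axes as the stand's
- well_b (a point): the same for the well at the +x end of the stand
- lens_clamp: fixed grey clamp, foot x -32 to 72, y -50 to 50 mm, with an aluminium table (132 x 96 mm) that leans 28 degrees towards its -x side (roughly the robot); a clear lens lies on its upper half between two pins and a brass jaw, the yellow screw sits on its lower half; highest point about 115 mm, at x = 80 mm; origin on the worktop, z up
- recess (a point): centre of the mouth of the square recess (12 mm square, 12 mm deep) in the top of the clamp screw, whose round yellow head is 42 mm in diameter and 18 mm high; z is the screw axis, pointing out, 28 degrees off vertical; x and y run along the flats of the square and turn with the screw
- clamp_screw (a joint): angle of the clamp screw in rad: 0 fully open, grows as it turns clockwise seen from outside, looking into the recess (negative turn about the z of point recess), 1.2 fully home at its stop; stays where it is left, friction about 0.06 N m
- lens_spray: light blue spray bottle standing upright between stand and clamp, 42 mm in diameter, 140 mm high, origin at the centre of its underside; bystander
- oil_pen: blue oil dropper with a round foot 41 mm in diameter, 66 mm high, beside the stand, origin at the centre of its underside; bystander
- lens_block_red: red round lens block 26 mm in diameter, 16 mm high, beside the clamp, origin at the centre of its underside; bystander

How it is judged:
By the outcome, as a careful person would: the job done as asked, in the order asked, and still so for the second after the job is handed in, with the robot touching nothing.
It also fails if it takes over 72 s, if anything falls off the work surface, if the arm or the gripper's body presses on something with over 40 N, if the wrist force passes 120 N, or if a joint passes its speed limit or range.

## Robot

A 7-joint arm with a two-finger parallel gripper is mounted at the origin on a cart in front of the work surface, level with it; the furniture and walls round the work are solid. World frame = base frame: x ahead of the robot, y to its left, z up, the work surface at z = 0. Lengths are in m, angles in rad, forces in N, time in s.
With the tool pointing down it reaches from about 0.4 to 0.85 m from the base axis. Payload 10.4 kg.
Tool frame: the origin (TCP) lies at the centre of the arm's flange, where the gripper is bolted on; the fingertips stand 182 mm ahead of it and the grasp point (between the pads) lies 164 mm ahead of it (manip.tcp_to_tips is the distance from the TCP to the fingertips, in m); z points along the fingers, y is the line along which they close (so a half turn about z gives the same grasp; the last joint's range is limited). The gripper opens to 87 mm and grips with 3 to 60 N. Pads are 19 mm wide; open, the fingers measure 117 mm over their backs; the gripper's body (75 mm by 190 mm) begins 51 mm behind the grasp point.
Start: joints at [1.249, 0.332, -0.065, 1.46, 0.022, 1.35, -0.088], TCP at [0.184, -0.597, 0.405] pointing down, gripper open.
Joint ranges: [-2.6, 2.6], [-0.5, 2.12], [-1.47, 1.34], [0.16, 2.42], [-1.27, 4.41], [0.06, 2.06], [-2.6, 2.6]. Speed limits (rad/s): [2.22, 2.22, 2.79, 2.79, 3.14, 3.14, 3.14].

## Interface

Orientations are given as a rotation vector (axis times angle).
In Python, from cell import sensors, optics, order, manip gives the robot as it stands.
- The arm moves only by the shell command python3 -m inch 'ROWS' [FORCE]. ROWS is JSON, a list of rows, each an object with "rotation": the turn, a rotation vector about the world's x, y, z in rad, a list of three; "xyz": the shift along the world's x, y, z in cm, a list of three; "gripper": the finger opening in cm, from 0 to 8.7. A call has 1 to 5 rows; each row is the pose to reach, as a shift and turn from the pose commanded when the call began; what a row does not reach only later rows make up. A row lasts 1/12 s, in which the tool goes at most 41.7 mm and 7.16 degrees, less where a joint would pass 70% of its speed; a pose out of reach is approached as far as the arm can. A call with a gripper value outside its range is refused whole. The fingers move at their own pace and stop on an object; FORCE is the grip in N (left out, the last holds). Time passes only in rows, so rows that repeat a pose let the fingers close. It gives the time, the measured TCP pose, the force, the opening and the grip force at its end, in the units of the state.
- sensors.get_state(): the state, without advancing time (a new reading comes with each control period).
- optics.capture(name): name is "scene" or "top" or "wrist"; returns (picture, depth): 420x560x3 uint8, blue, green, red; 420x560 float32, m along the optical axis (not along the pixel's ray), 0 where there is no reading.
- optics.camera_params(name): a dict with "camera_matrix" (3x3 intrinsics, pixels), "R" (3x3) and "t" (3): a world point X has camera coordinates R X + t. Camera axes: x right, y down, z forward; pixel columns grow to the right and rows downward; lengths in m; the calibration is good to about 2 mm. A picture is of the moment at which its call begins: read the wrist's pose just before it. camera_params takes no time and is no camera call; for the wrist camera it gives the pose at the moment of the call.
- order.finish_job(): hands the job in; it is judged then, once.
The state is a dict: "time_s": time; "joint_positions": joint angles; "joint_velocities": joint speeds; "joint_efforts": joint torques, N m; "position": TCP position; "orientation": TCP orientation; "ft_force": force on the tool from outside, world axes, zero at the start; "ft_torque": the same for the moment, N m; "gripper_width": opening from 0.0 (shut) to 1.0 (fully open); "grasp_force": force on a finger pad.
Only numpy, scipy, OpenCV 4.12 (cv2) and the standard library are available. Lean on these libraries where they do the work, as an engineer would, in place of code of your own. Each camera call takes 0.05 s, during which the arm holds its last target. There are 200 camera calls.

## Working session

There is one attempt and no reset: what is moved stays moved. The work goes in short steps, Python scripts to look and compute and a shell command to move; the robot and the scene stay as the last step left them, time stands still between calls to the robot, and variables do not carry over. Pictures are saved under pics/ and viewed, at most 10 in all, crops included, and the job is handed in when it is done.

```bash
ls; mkdir -p pics
python3 - <<'E'
from cell import sensors, optics
import cv2, numpy as np
print(sensors.get_state())
for n in ("scene","top"):
    im,d=optics.capture(n); cv2.imwrite(f"pics/{n}0.png",im); np.save(f"{n}0.npy",d)
    p=optics.camera_params(n); print(n,p);
E
```

```text
pics
{'time_s': 0.0, 'joint_positions': array([ 1.24940533,  0.33289218, -0.06469182,  1.4609347 ,  0.02162119,
        1.34987815, -0.0884774 ]), 'joint_velocities': array([ 0.0007598 , -0.0004116 , -0.00130777, -0.00025229,  0.00092517,
        0.00031183,  0.00028285]), 'joint_efforts': array([ 3.63097415e-04, -6.23264050e+01,  2.49741704e-02, -3.89911509e+01,
       -6.12875191e-02,  3.98183498e-02,  1.48171489e-04]), 'position': array([ 0.18394137, -0.59719378,  0.40394421]), 'orientation': array([-3.10522036e+00, -4.67452444e-01,  4.66200177e-04]), 'ft_force': array([0.07339065, 0.29695927, 0.67676325]), 'ft_torque': array([-0.01452473, -0.02680021,  0.00102215]), 'grasp_force': 0.0, 'gripper_width': 0.9987957845029528}
scene {'camera_matrix': array([[469.77778114,   0.        , 281.21636833],
       [  0.        , 469.77778114, 208.0820967 ],
       [  0.        ,   0.        ,   1.        ]]), 'R': array([[-0.52834138, -0.84884348,  0.01789221],
       [-0.61244962,  0.36643966, -0.70044802],
       [ 0.58801432, -0.38103375, -0.71347911]]), 't': array([0.20146891, 0.35662342, 0.74578575])}
top {'camera_matrix': array([[433.0079958 ,   0.        , 278.087078  ],
       [  0.        , 433.0079958 , 208.18975824],
       [  0.        ,   0.        ,   1.        ]]), 'R': array([[-0.0290598 , -0.99943214,  0.01705667],
       [-0.99707908,  0.02777718, -0.07114584],
       [ 0.07063165, -0.01907433, -0.99732008]]), 't': array([-0.03560543,  0.48795778,  1.15297957])}
```

View pics/top0.png

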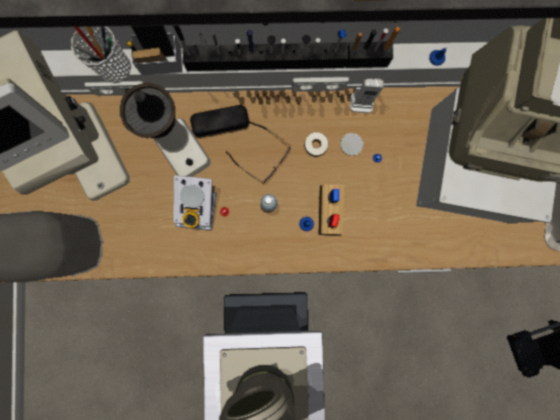

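View pics/scene0.png

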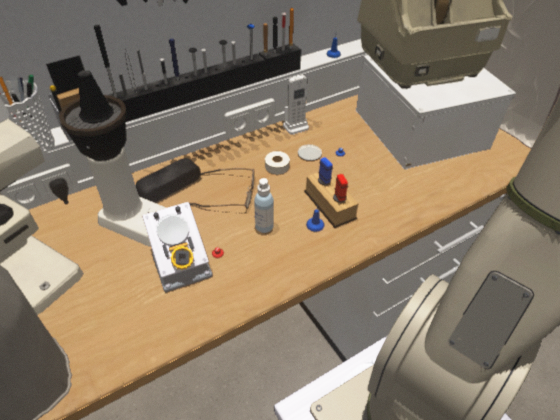

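The top view shows the clamp at about (193,202) with its yellow screw at (190,218), the spray at (268,203), the oil dropper at (307,224), and the red lens block at (224,211). The stand is at (332,210), with the red key at (335,220) nearer the robot and the blue key at (335,196). The scene view agrees.

```bash
cat > h.py <<'E'
import cv2, numpy as np
from cell import sensors, optics
from scipy.spatial.transform import Rotation as Ro
def mask(im,lo,hi):
    return cv2.inRange(cv2.cvtColor(im,cv2.COLOR_BGR2HSV),np.array(lo),np.array(hi))
def red(im,s=150): return mask(im,(0,s,60),(8,255,255))|mask(im,(172,s,60),(180,255,255))
def cloud(d,p):
    K=p["camera_matrix"]; v,u=np.mgrid[:d.shape[0],:d.shape[1]]
    c=np.stack([(u-K[0,2])/K[0,0]*d,(v-K[1,2])/K[1,1]*d,d],-1)
    return (c-p["t"])@p["R"]
def ray(uv,p,z):
    r=p["R"].T@np.linalg.inv(p["camera_matrix"])@np.array([uv[0],uv[1],1.]); o=-p["R"].T@p["t"]
    return o+r*(z-o[2])/r[2]
def proj(X,p):
    c=np.atleast_2d(X)@p["R"].T+p["t"]; q=c@p["camera_matrix"].T; return q[:,:2]/q[:,2:]
def blobs(m,minA=15):
    n,l,s,c=cv2.connectedComponentsWithStats(m)
    return [(s[i,4],c[i],l==i) for i in range(1,n) if s[i,4]>=minA]
E
python3 - <<'E'
from h import *
np.set_printoptions(precision=4,suppress=True)
for n in ("top","scene"):
    im=cv2.imread(f"pics/{n}0.png"); d=np.load(f"{n}0.npy"); p=optics.camera_params(n); P=cloud(d,p)
    for nm,m in (("red",red(im)),("blue",mask(im,(105,150,50),(130,255,255))),("yellow",mask(im,(20,150,100),(32,255,255))),("wood?",mask(im,(12,60,150),(22,140,255)))):
        for a,c,l in blobs(m,30):
            q=P[l&(d>0)]
            if len(q)==0: continue
            md=np.median(q,0)
            if 0.25<md[0]<0.9 and abs(md[1])<0.5 and md[2]>0.005: print(n,nm,a,c,md,"zmax",q[:,2].max(),"top mean",q[q[:,2]>q[:,2].max()-.008].mean(0))
E
```

```text
top red 84 [88.0595 41.5238] [0.8466 0.3605 0.2612] zmax 0.29839558663306476 top mean [0.8576 0.3681 0.2938]
top red 61 [224.0492 211.1967] [0.4832 0.0977 0.0051] zmax 0.02150841728660513 top mean [0.4801 0.0966 0.018 ]
top red 97 [334.3608 220.1134] [ 0.4467 -0.1872  0.109 ] zmax 0.11478036910840675 top mean [ 0.4458 -0.1892  0.1101]
top blue 47 [341.7234  33.5319] [ 0.8378 -0.1915  0.2909] zmax 0.2942779667539815 top mean [ 0.8378 -0.1911  0.2909]
top blue 154 [437.1234  56.7597] [ 0.8341 -0.4446  0.1601] zmax 0.1976321927567873 top mean [ 0.8372 -0.4476  0.1953]
top blue 34 [376.7353 157.8529] [ 0.6175 -0.3249  0.0074] zmax 0.019949549530891123 top mean [ 0.6166 -0.3276  0.0158]
top blue 76 [334.6842 195.3289] [ 0.5092 -0.1905  0.109 ] zmax 0.11830522987830634 top mean [ 0.5077 -0.1927  0.1119]
top blue 126 [306.0714 223.4444] [ 0.4429 -0.1232  0.0122] zmax 0.06180154388735957 top mean [ 0.4431 -0.1242  0.0579]
top yellow 130 [190.7154 218.3462] [0.4661 0.1755 0.0679] zmax 0.08039841534995013 top mean [0.474  0.1754 0.0755]
scene red 254 [340.811  186.8583] [ 0.4398 -0.1855  0.0915] zmax 0.11245328841474056 top mean [ 0.444  -0.1897  0.1084]
scene blue 93 [333.4624  49.914 ] [ 0.8336 -0.4465  0.1602] zmax 0.1981141612137037 top mean [ 0.8364 -0.4489  0.1938]
scene blue 54 [325.7037 162.0185] [ 0.5085 -0.193   0.1091] zmax 0.11231901201251661 top mean [ 0.509  -0.1933  0.1088]
scene blue 98 [314.7653 225.1224] [ 0.4347 -0.1205  0.0093] zmax 0.013983657500567891 top mean [ 0.4369 -0.1222  0.0094]
scene yellow 201 [181.2537 256.6269] [0.463  0.1778 0.063 ] zmax 0.07821818408737792 top mean [0.4749 0.1741 0.0733]
scene wood? 155 [409.3935  19.2839] [ 0.5978 -0.4519  0.3387] zmax 0.3723422751452385 top mean [ 0.6203 -0.458   0.368 ]
scene wood? 86 [67.8256 93.7093] [0.82   0.2435 0.2517] zmax 0.2541029542163697 top mean [0.8199 0.2435 0.2518]
```

```bash
python3 - <<'E'
from h import *
np.set_printoptions(precision=4,suppress=True)
s=sensors.get_state(); R=Ro.from_rotvec(s["orientation"]).as_matrix(); print(R)
p=optics.camera_params("wrist"); c=-p["R"].T@p["t"]
print("cam in tool",R.T@(c-s["position"]),"\ncam axes in tool (rows)\n",p["R"]@R, p["camera_matrix"])
print(np.array([0.446,-.188])-s["position"][:2])
E
python3 -m inch '[{"rotation":[0,0,0],"xyz":[5,20,0],"gripper":8.7},{"rotation":[0,0,0],"xyz":[5,20,0],"gripper":8.7},{"rotation":[0,0,0],"xyz":[5,20,0],"gripper":8.7},{"rotation":[0,0,0],"xyz":[5,20,0],"gripper":8.7},{"rotation":[0,0,0],"xyz":[5,20,0],"gripper":8.7}]'
```

```text
[[ 0.9557  0.2944 -0.0004]
 [ 0.2944 -0.9557  0.0012]
 [-0.0001 -0.0012 -1.    ]]
cam in tool [ 0.078  -0.0017  0.02  ] 
cam axes in tool (rows)
 [[-0.0012  1.     -0.0002]
 [-0.9588 -0.0012 -0.2839]
 [-0.2839 -0.0002  0.9588]] [[298.7321   0.     279.5594]
 [  0.     298.7321 215.0986]
 [  0.       0.       1.    ]]
[0.262  0.4092]
time_s: 0.52
position: [0.2342, -0.395, 0.4042]
orientation: [-3.106, -0.468, 0.001]
ft_force: [1.7, -0.4, 0.2]
gripper_width: 1.004
grasp_force: 0.0
```

```bash
python3 -m inch '[{"rotation":[0,0,0],"xyz":[21,20,0],"gripper":8.7},{"rotation":[0,0,0],"xyz":[21,20,0],"gripper":8.7},{"rotation":[0,0,0],"xyz":[21,20,0],"gripper":8.7},{"rotation":[0,0,0],"xyz":[21,20,0],"gripper":8.7},{"rotation":[0,0,0],"xyz":[21,20,0],"gripper":8.7}]'
python3 -m inch '[{"rotation":[0,0,0],"xyz":[6,6,0],"gripper":8.7},{"rotation":[0,0,0],"xyz":[6,6,0],"gripper":8.7},{"rotation":[0,0,0],"xyz":[6,6,0],"gripper":8.7}]'
python3 - <<'E'
from h import *
np.set_printoptions(precision=4,suppress=True)
p=optics.camera_params("wrist"); print(sensors.get_state()["position"])
im,d=optics.capture("wrist"); cv2.imwrite("pics/w1.png",im); np.savez("w1.npz",d=d,**p)
P=cloud(d,p)
for nm,m in (("red",red(im)),("blue",mask(im,(105,150,50),(130,255,255)))):
    for a,c,l in blobs(m,100):
        q=P[l&(d>0)]; t=l&(d>0)&(P[...,2]>.105); 
        print(nm,a,c,np.median(q,0),q[:,2].max())
        if t.sum()>30:
            r=cv2.minAreaRect(P[t][:,:2].astype(np.float32)*1000); print("  top rect mm",r)
            # by pixels of top face raycast on z=.11
            ys,xs=np.nonzero(t); W=np.array([ray((x,y),p,.11)[:2] for x,y in zip(xs,ys)]); print("  ray rect",cv2.minAreaRect(W.astype(np.float32)*1000))
E
```

```text
time_s: 0.93
position: [0.3857, -0.2518, 0.4048]
orientation: [3.106, 0.467, 0.0]
ft_force: [1.1, -0.3, 0.2]
gripper_width: 1.002
grasp_force: 0.0
time_s: 1.18
position: [0.4489, -0.1869, 0.4049]
orientation: [-3.102, -0.482, -0.004]
ft_force: [-0.1, 0.6, 0.2]
gripper_width: 1.002
grasp_force: 0.0
[ 0.4489 -0.1869  0.4049]
red 347 [63.9942 92.7435] [0.4837 0.0924 0.0053] 0.016709905646172543
red 710 [283.8465 210.5183] [ 0.45   -0.1886  0.109 ] 0.11221546034707297
  top rect mm ((446.52276611328125, -190.02439880371094), (15.709080696105957, 30.83099365234375), 74.79563903808594)
  ray rect ((447.1429748535156, -189.60543823242188), (15.648837089538574, 31.182649612426758), 74.7877197265625)
blue 267 [437.3184  91.2509] [ 0.6159 -0.3244  0.0058] 0.017012629238960002
blue 604 [307.9735 151.3444] [ 0.5107 -0.1919  0.1096] 0.11203629563124147
  top rect mm ((510.31219482421875, -193.12374877929688), (14.475457191467285, 29.15494728088379), 87.85162353515625)
  ray rect ((510.2795715332031, -192.9508819580078), (14.69605827331543, 29.108116149902344), 88.49552154541016)
blue 633 [234.8799 180.0964] [ 0.4472 -0.1283  0.0109] 0.0499893072042448
```

View pics/w1.png

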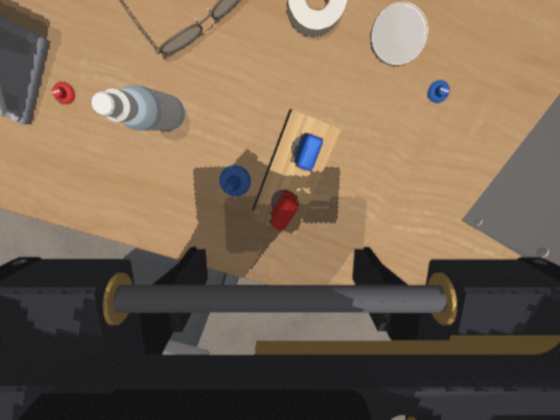

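The wrist view shows the red key at (284,210), the blue key at (308,151), the oil dropper at (235,180) and the spray at (135,108). The red key's handle is at (0.447,-0.190), its top is at z 0.11, and its long axis is at yaw -15°. Next I'll look at the screw along its axis.

```bash
python3 -m inch '[{"rotation":[0,0,0],"xyz":[-6,20,0],"gripper":8.7},{"rotation":[0,0,0],"xyz":[-6,20,0],"gripper":8.7},{"rotation":[0,0,0],"xyz":[-6,20,0],"gripper":8.7},{"rotation":[0,0,0],"xyz":[-6,20,0],"gripper":8.7},{"rotation":[0,0,0],"xyz":[-6,20,0],"gripper":8.7}]'
python3 -m inch '[{"rotation":[0,-0.489,0],"xyz":[-6,16,-6],"gripper":8.7},{"rotation":[0,-0.489,0],"xyz":[-6,16,-6],"gripper":8.7},{"rotation":[0,-0.489,0],"xyz":[-6,16,-6],"gripper":8.7},{"rotation":[0,-0.489,0],"xyz":[-6,16,-6],"gripper":8.7},{"rotation":[0,-0.489,0],"xyz":[-6,16,-6],"gripper":8.7}]'
python3 -m inch '[{"rotation":[0,0,0],"xyz":[0,0,0],"gripper":8.7},{"rotation":[0,0,0],"xyz":[0,0,0],"gripper":8.7},{"rotation":[0,0,0],"xyz":[0,0,0],"gripper":8.7}]'
python3 - <<'E'
from h import *
np.set_printoptions(precision=4,suppress=True)
s=sensors.get_state(); p=optics.camera_params("wrist"); print(s["joint_positions"])
im,d=optics.capture("wrist"); cv2.imwrite("pics/w2.png",im); np.savez("w2.npz",d=d,**p)
P=cloud(d,p)
for a,c,l in blobs(mask(im,(18,120,80),(35,255,255)),100):
    q=P[l&(d>0)]; print("yellow",a,c,np.median(q,0))
    if a>300:
        x0,y0=int(c[0])-60,int(c[1])-60; cv2.imwrite("pics/w2c.png",cv2.resize(im[max(y0,0):y0+120,max(x0,0):x0+120],None,fx=5,fy=5,interpolation=cv2.INTER_CUBIC)); print(x0,y0)
E
```

```text
time_s: 1.65
position: [0.3838, 0.0067, 0.4045]
orientation: [3.106, 0.465, -0.001]
ft_force: [0.9, 0.1, 1.2]
gripper_width: 0.999
grasp_force: 0.0
time_s: 2.07
position: [0.3233, 0.167, 0.3441]
orientation: [2.942, 0.444, 0.746]
ft_force: [0.5, -0.3, -0.7]
gripper_width: 0.997
grasp_force: 0.0
time_s: 2.32
position: [0.3253, 0.165, 0.3449]
orientation: [2.947, 0.442, 0.734]
ft_force: [0.2, -1.0, 1.1]
gripper_width: 0.999
grasp_force: 0.0
[ 0.3635 -0.4898 -0.8522  2.2829 -0.1907  0.7603 -1.6714]
yellow 955 [266.1079 209.7707] [0.4681 0.1785 0.068 ]
206 149
yellow 662 [113.4683 298.7931] [0.3832 0.2213 0.2686]
53 238
yellow 273 [450.1722 297.9524] [0.4079 0.1305 0.2837]
yellow 3815 [403.1667 345.5819] [0.3928 0.141  0.2854]
343 285
```

Run:
```python
from h import *
im=cv2.imread("pics/w2.png"); a=im[150:270,206:326]
cv2.imwrite("pics/w2d.png",cv2.resize(a,None,fx=5,fy=5,interpolation=cv2.INTER_CUBIC))
```

```text
(no output)
```

View pics/w2d.png

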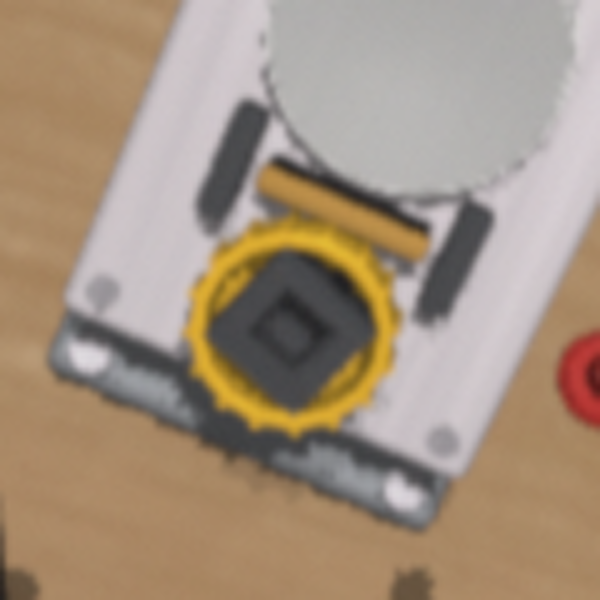

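The crop shows the yellow head centred at about (292,328), i.e. (264,216) in the full picture. Inside it is a dark square plate turned about 45° in the picture, with the recess outlined at (290,330). Now I'll fit the table plane and the squares.

Run:
```python
from h import *
np.set_printoptions(precision=4,suppress=True)
z=np.load("w2.npz"); p={k:z[k] for k in ("camera_matrix","R","t")}; d=z["d"]; im=cv2.imread("pics/w2.png")
P=cloud(d,p)
sub=np.zeros(d.shape,bool); sub[150:270,206:326]=1
hsv=cv2.cvtColor(im,cv2.COLOR_BGR2HSV)
tab=sub&(hsv[...,1]<40)&(hsv[...,2]>170)&(d>0)
q=P[tab]; 
def plane(q):
    for _ in range(6):
        c=q.mean(0); n=np.linalg.svd(q-c,full_matrices=False)[2][2]; n*=np.sign(n[2]); e=(q-c)@n; q=q[abs(e)<max(2*e.std(),.0008)]
    return c,n,e.std(),len(q)
c,n,sd,N=plane(q); print("table",c,n,sd,N,"tilt",np.degrees(np.arccos(n[2])),"lean yaw",np.degrees(np.arctan2(-n[1],-n[0])))
ylw=sub&(mask(im,(18,120,80),(35,255,255))>0)&(d>0)
yq=P[ylw]; h=(yq-c)@n; print("yellow heights pct",np.percentile(h,[5,25,50,75,95]))
hx,hy=np.hypot(n[0],n[1]),0
# head plane axes
ez=n; ex=np.array([-n[0],-n[1],0])*-1; ex=-ex; ex-=ez*(ex@ez); ex/=np.linalg.norm(ex); ey=np.cross(ez,ex)
o=-p["R"].T@p["t"]; Ki=np.linalg.inv(p["camera_matrix"])
def cast(uv,H):
    r=(np.c_[uv,np.ones(len(uv))]@Ki.T)@p["R"]; t=((c+n*H-o)@n)/(r@n); return o+r*t[:,None]
def ij(m): y,x=np.nonzero(m); return np.c_[x,y].astype(float)
for H in (.018,):
    W=cast(ij(ylw),H); uv=np.c_[(W-c)@ex,(W-c)@ey].astype(np.float32)*1000
    (cc,r)=cv2.minEnclosingCircle(uv); el=cv2.fitEllipse(cv2.convexHull(uv)); print("H",H,"circle",cc,r,"ellipse",el,"world",c+n*H+(ex*el[0][0]+ey*el[0][1])/1000)
    dark=sub&(hsv[...,2]<95)
    b=[b for b in blobs(dark.astype(np.uint8),100)]
    for a,cen,l in b:
        W=cast(ij(l),H); uv=np.c_[(W-c)@ex,(W-c)@ey].astype(np.float32)*1000; r=cv2.minAreaRect(uv); print("dark",a,cen,r,"world",c+n*H+(ex*r[0][0]+ey*r[0][1])/1000)
print("ex",ex,"ey",ey,"n",n)
print(hsv[205:227,254:276,2])
```

```text
table [0.4932 0.1726 0.0684] [-0.5263  0.0737  0.8471] 0.00178781779726746 4408 tilt 32.099838738430684 lean yaw -7.968646359404951
yellow heights pct [0.0046 0.0076 0.0149 0.0183 0.02  ]
H 0.018 circle (-25.082778930664062, 1.4252688884735107) 28.344884872436523 ellipse ((-25.074848175048828, 1.451955795288086), (46.01361083984375, 57.36717224121094), 90.58831787109375) world [0.4629 0.1784 0.0703]
dark 137 [252.1606 181.781 ] ((-3.430765151977539, 25.26824188232422), (5.7949042320251465, 23.917659759521484), 89.8563232421875) world [0.4843 0.1994 0.0818]
dark 139 [296.295  201.7266] ((-3.7180652618408203, -21.874923706054688), (5.757414817810059, 24.620824813842773), 89.50016784667969) world [0.4776 0.1527 0.0816]
dark 650 [264.2338 214.8677] ((-29.1052188873291, 1.3190841674804688), (25.684816360473633, 29.912878036499023), 71.2125244140625) world [0.4595 0.1787 0.0682]
dark 335 [254.9045 233.2299] ((-53.468475341796875, 1.8434944152832031), (80.18953704833984, 14.799083709716797), 89.52604675292969) world [0.4391 0.1821 0.0552]
ex [ 0.8389 -0.1174  0.5314] ey [0.1386 0.9903 0.   
[... 1377 characters left out ...]
4  74  70  62  57  59  65  69
   74  74  77  76]
 [ 74  74  74  75  73  69  62  60  59  63  67  67  59  58  61  65  69  75
   76  76  75  78]
 [ 75  74  75  76  73  72  69  65  58  60  61  59  57  59  67  70  73  75
   75  77  78  97]
 [ 75  75  74  74  75  74  74  71  65  60  58  57  62  68  71  72  75  76
   77  76  93 135]
 [ 83  77  74  75  74  73  73  72  70  67  61  65  70  74  74  75  77  76
   76  90 119 166]
 [ 95  84  77  72  74  75  74  75  74  71  69  70  73  75  75  75  77  77
   96 128 154 180]
 [113  96  85  77  74  74  74  75  73  73  74  73  74  76  77  76  75  91
  131 163 176 170]
 [139 111  95  84  75  76  75  75  74  73  73  73  75  75  76  76  86 116
  158 175 164 148]]
```

```bash
cat > rec.py <<'E'
from h import *
np.set_printoptions(precision=4,suppress=True)
def recess(im,d,p,x0,y0,w,yaw,S=8,name=None,thr=67):
    """recess square inside a window, plate plane tilted 28 deg with lean yaw"""
    n=np.array([-np.sin(.4887)*np.cos(yaw),-np.sin(.4887)*np.sin(yaw),np.cos(.4887)])
    ex=np.array([np.cos(.4887)*np.cos(yaw),np.cos(.4887)*np.sin(yaw),np.sin(.4887)]); ey=np.cross(n,ex)
    g=cv2.cvtColor(im,cv2.COLOR_BGR2HSV)[y0:y0+w,x0:x0+w,2]
    G=cv2.resize(g,None,fx=S,fy=S,interpolation=cv2.INTER_CUBIC)
    cs,_=cv2.findContours((G<thr).astype(np.uint8),cv2.RETR_EXTERNAL,cv2.CHAIN_APPROX_NONE)
    cs=[cc for cc in cs if min(abs(cc.reshape(-1,2)-(w*S)/2).max(1))<w*S/2 and cv2.contourArea(cv2.convexHull(cc))>30*S*S and cc.min()>2 and cc.max()<w*S-3]
    P=cloud(d,p); o=-p["R"].T@p["t"]; Ki=np.linalg.inv(p["camera_matrix"])
    for cc in cs:
        uv=(cv2.convexHull(cc).reshape(-1,2)+.5)/S-.5+np.array([x0,y0])
        m=np.zeros(d.shape,np.uint8); cv2.fillPoly(m,[uv.round().astype(np.int32)],1)
        ring=(cv2.dilate(m,np.ones((9,9)))-cv2.dilate(m,np.ones((5,5))))>0; ring&=d>0
        H=np.median(P[ring]@n)
        r=(np.c_[uv,np.ones(len(uv))]@Ki.T)@p["R"]; W=o+r*((H-o@n)/(r@n))[:,None]
        q=np.c_[W@ex,W@ey].astype(np.float32)*1000; R=cv2.minAreaRect(q)
        C=ex*R[0][0]/1000+ey*R[0][1]/1000+n*H
        print("pix",uv.mean(0),"rect",R,"recess",C,"ringstd",(P[ring]@n).std())
    return n,ex,ey
E
python3 - <<'E'
from rec import *
z=np.load("w2.npz"); p={k:z[k] for k in ("camera_matrix","R","t")}; d=z["d"]; im=cv2.imread("pics/w2.png"); P=cloud(d,p)
# clamp yaw: centres of the two slots are mirror images about clamp x
o=-p["R"].T@p["t"]; Ki=np.linalg.inv(p["camera_matrix"])
yaw=np.radians(-8)
for _ in range(4):
    n=np.array([-np.sin(.4887)*np.cos(yaw),-np.sin(.4887)*np.sin(yaw),np.cos(.4887)])
    tabm=P[160:262,212:320].reshape(-1,3)
    X=[]
    for uv in ((252.16,181.78),(296.3,201.73)):
        r=p["R"].T@Ki@np.array([*uv,1]); u,v=map(int,uv); H=np.median((P[v-14:v+15,u-8:u+9].reshape(-1,3)@n)); X.append(o+r*(H-o@n)/(r@n))
    dv=X[0]-X[1]; yaw=np.arctan2(-dv[0],dv[1]); print(np.degrees(yaw),X,np.linalg.norm(dv))
recess(im,d,p,250,201,28,yaw)
E
```

```text
-8.130822831442613 [array([0.4901, 0.2001, 0.0634]), array([0.483 , 0.1504, 0.0639])] 0.05025093578453957
-8.132191704968799 [array([0.4901, 0.2001, 0.0634]), array([0.483 , 0.1504, 0.0639])] 0.05024939282799741
-8.132206012563925 [array([0.4901, 0.2001, 0.0634]), array([0.483 , 0.1504, 0.0639])] 0.0502493766729439
-8.13220616210653 [array([0.4901, 0.2001, 0.0634]), array([0.483 , 0.1504, 0.0639])] 0.05024937650408862
pix [264.2823 215.4073] rect ((410.2085266113281, 241.89288330078125), (14.143725395202637, 13.062931060791016), 72.64595794677734) recess [0.4582 0.1789 0.0684] ringstd 0.002644030684248196
```

```bash
python3 -m inch '[{"rotation":[0,0.489,0],"xyz":[10,0,2],"gripper":8.7},{"rotation":[0,0.489,0],"xyz":[10,0,2],"gripper":8.7},{"rotation":[0,0.489,0],"xyz":[10,0,2],"gripper":8.7},{"rotation":[0,0.489,0],"xyz":[10,0,2],"gripper":8.7},{"rotation":[0,0.489,0],"xyz":[10,0,2],"gripper":8.7}]'
python3 -m inch '[{"rotation":[0,0,0],"xyz":[0,0,0],"gripper":8.7},{"rotation":[0,0,0],"xyz":[0,0,0],"gripper":8.7},{"rotation":[0,0,0],"xyz":[0,0,0],"gripper":8.7}]'
python3 - <<'E'
from rec import *
s=sensors.get_state(); p=optics.camera_params("wrist"); print(s["joint_positions"])
im,d=optics.capture("wrist"); cv2.imwrite("pics/w3.png",im); np.savez("w3.npz",d=d,**p)
c=proj([.458,.179,.068],p)[0]; print("expect",c)
x0,y0=(c-14).round().astype(int)
recess(im,d,p,x0,y0,28,np.radians(-8.13))
print(cv2.cvtColor(im,cv2.COLOR_BGR2HSV)[y0:y0+28,x0:x0+28,2])
E
```

```text
time_s: 2.78
position: [0.4289, 0.1622, 0.3653]
orientation: [-3.104, -0.456, 0.01]
ft_force: [-0.5, -0.4, -0.8]
gripper_width: 0.998
grasp_force: 0.0
time_s: 3.03
position: [0.4249, 0.1654, 0.3645]
orientation: [3.106, 0.467, 0.004]
ft_force: [0.0, 0.2, -0.4]
gripper_width: 1.0
grasp_force: 0.0
[ 0.5161  0.0499 -0.9925  1.9004  0.0459  1.2123 -1.7645]
expect [277.7009 174.8525]
[[227 223 214 186 139  88  61  53  58  65  75  80  81  82  78  74  67  66
   71  80 101 140 186 215 228 233 234 226]
 [219 216 188 143  92  60  51  59  67  77  82  84  84  83  81  80  75  69
   68  65  68  87 120 156 194 221 231 233]
 [204 192 149  95  61  53  59  70  77  82  84  86  85  84  84  82  79  77
   73  69  66  65  71  88 127 175 208 228]
 [175 143  95  61  54  61  71  79  83  83  85  86  85  87  84  84  82  80
   74  68  67  61  50  45  64 103 146 198]
 [130  90  61  54  62  71  80  82  83  82  84  83  84  84  86  84  82  81
   73  67  67  59  48  39  36  49  84 149]
 [ 82  57  53  61  71  80  83  84  84  83  83  82  79  78  80  77  74  76
   65  60  62  58  48  39  38  31  46 103]
 [ 55  53  62  7
[... 1858 characters left out ...]
147 141 139 139 132 115  90  67  55  53  54  53  54  53  55  54  54  53
   53  54  55  55  60  80 106 118 124 127]
 [150 146 143 140 137 132 116  95  72  57  55  54  54  53  53  54  54  55
   55  54  56  70  85 108 124 130 129 128]
 [150 150 147 145 141 139 134 121  99  77  60  52  54  53  53  53  56  54
   54  59  75  97 114 127 132 132 130 128]
 [145 146 150 150 147 145 140 137 123 109  82  63  52  54  53  55  52  55
   60  79 101 123 132 134 133 132 131 136]
 [131 137 143 148 150 149 147 143 140 131 114  87  65  54  53  51  56  62
   83 107 122 133 137 135 135 137 140 145]
 [117 121 129 135 144 149 150 148 146 144 136 117  90  66  55  59  70  91
  111 129 135 137 138 141 142 146 147 148]]
```

Run:
```python
from h import *
im=cv2.imread("pics/w3.png")[145:205,248:308]
im=np.clip(im.astype(float)*2,0,255).astype(np.uint8)
cv2.imwrite("pics/w3c.png",cv2.resize(im,None,fx=10,fy=10,interpolation=cv2.INTER_CUBIC))
```

```text
(no output)
```

View pics/w3c.png

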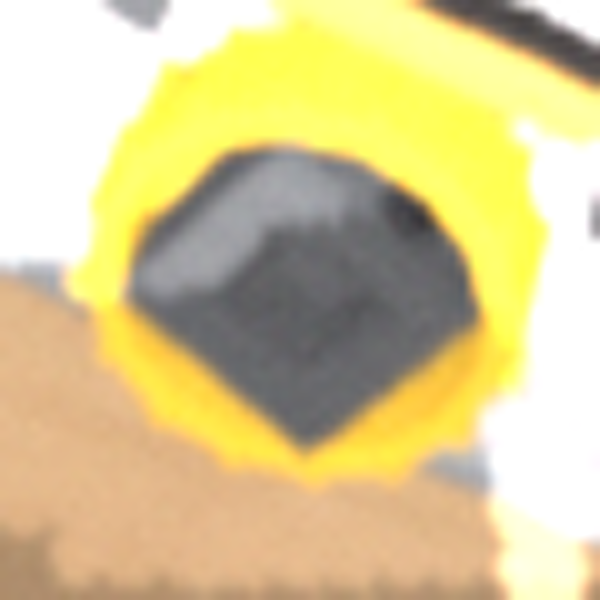

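The enhanced crop shows the recess outline with corners near (300,220), (375,300), (300,360) and (230,285). That puts its centre at full-picture pixel (277.6,173.6), about 1 px from the prediction. Now I'll triangulate.

```bash
cat > goal.py <<'E'
from rec import *
yaw=np.radians(-8.13); T=.4887
n=np.array([-np.sin(T)*np.cos(yaw),-np.sin(T)*np.sin(yaw),np.cos(T)])
ex=np.array([np.cos(T)*np.cos(yaw),np.cos(T)*np.sin(yaw),np.sin(T)]); ey=np.cross(n,ex)
def Rt(deg):
    a=np.radians(deg); y=ex*np.cos(a)+ey*np.sin(a); z=-n; return np.c_[np.cross(y,z),y,z]
def delta(R,p):
    s=sensors.get_state(); R0=Ro.from_rotvec(s["orientation"]).as_matrix()
    print("xyz cm",(p-s["position"])*100,"rot",Ro.from_matrix(R@R0.T).as_rotvec())
E
python3 - <<'E'
from goal import *
A=[];B=[]
for f,uv in (("w2",(264.28,215.4)),("w3",(277.6,173.6))):
    z=np.load(f+".npz"); r=z["R"].T@np.linalg.inv(z["camera_matrix"])@np.array([*uv,1]); r/=np.linalg.norm(r); o=-z["R"].T@z["t"]
    M=np.eye(3)-np.outer(r,r); A.append(M);B.append(M@o); print(o,r)
X=np.linalg.solve(sum(A),sum(B)); print("tri",X,[np.linalg.norm(M@X-b) for M,b in zip(A,B)])
# red key pickup: tool down, y along yaw -105.2
a=np.radians(-105.2); y=np.array([np.cos(a),np.sin(a),0]); zt=np.array([0,0,-1.]); R=np.c_[np.cross(y,zt),y,zt]
delta(R,np.array([.447,-.190,.090+.164]))
print("n",n,"screw TCP, key depth 10:", X+n*(.164+.080-.010))
print(Ro.from_matrix(Rt(-107.4)@R.T).as_rotvec())
E
```

```text
[0.4    0.1895 0.3623] [ 0.1957 -0.0359 -0.98  ]
[0.4989 0.19   0.3447] [-0.1424 -0.0378 -0.9891]
tri [0.4589 0.179  0.067 ] [np.float64(0.00035802416986572167), np.float64(0.0003580241698656665)]
xyz cm [  2.2433 -35.5711 -11.0714] rot [ 0.0017  0.0024 -0.564 ]
n [-0.4648  0.0664  0.8829] screw TCP, key depth 10: [0.3502 0.1946 0.2736]
[-0.0253 -0.4887 -0.1767]
```

```bash
python3 -m inch '[{"rotation":[0,0,-0.28],"xyz":[1.2,-20,2],"gripper":5},{"rotation":[0,0,-0.28],"xyz":[1.2,-20,2],"gripper":5},{"rotation":[0,0,-0.28],"xyz":[1.2,-20,2],"gripper":5},{"rotation":[0,0,-0.28],"xyz":[1.2,-20,2],"gripper":5},{"rotation":[0,0,-0.28],"xyz":[1.2,-20,2],"gripper":5}]'
python3 -m inch '[{"rotation":[0,0,-0.284],"xyz":[1,-15.6,-3],"gripper":5},{"rotation":[0,0,-0.284],"xyz":[1,-15.6,-3],"gripper":5},{"rotation":[0,0,-0.284],"xyz":[1,-15.6,-3],"gripper":5},{"rotation":[0,0,-0.284],"xyz":[1,-15.6,-3],"gripper":5},{"rotation":[0,0,-0.284],"xyz":[1,-15.6,-3],"gripper":5}]'
python3 -m inch '[{"rotation":[0,0,0],"xyz":[0,0,0],"gripper":5},{"rotation":[0,0,0],"xyz":[0,0,0],"gripper":5},{"rotation":[0,0,0],"xyz":[0,0,0],"gripper":5},{"rotation":[0,0,0],"xyz":[0,0,0],"gripper":5}]'
python3 - <<'E'
from goal import *
p=optics.camera_params("wrist"); im,d=optics.capture("wrist"); cv2.imwrite("pics/w4.png",im); P=cloud(d,p)
for nm,m in (("red",red(im)),("blue",mask(im,(105,150,50),(130,255,255)))):
    for a,c,l in blobs(m,200):
        t=l&(d>0)&(P[...,2]>.106)
        if t.sum()>30:
            ys,xs=np.nonzero(t); W=np.array([ray((x,y),p,.11)[:2] for x,y in zip(xs,ys)]); print(nm,c,cv2.minAreaRect(P[t][:,:2].astype(np.float32)*1000),cv2.minAreaRect(W.astype(np.float32)*1000))
a=np.radians(-105.2); y=np.array([np.cos(a),np.sin(a),0]); zt=np.array([0,0,-1.]); R=np.c_[np.cross(y,zt),y,zt]
delta(R,np.array([.447,-.190,.090+.164]))
E
```

```text
time_s: 3.5
position: [0.4359, -0.0366, 0.3858]
orientation: [3.138, 0.027, 0.005]
ft_force: [1.2, 0.3, -0.7]
gripper_width: 0.707
grasp_force: 0.0
time_s: 3.92
position: [0.4451, -0.1966, 0.3539]
orientation: [3.109, -0.428, 0.001]
ft_force: [0.3, -0.3, 0.3]
gripper_width: 0.579
grasp_force: 0.0
time_s: 4.25
position: [0.4471, -0.1887, 0.3554]
orientation: [3.113, -0.412, 0.002]
ft_force: [0.4, -1.0, 0.4]
gripper_width: 0.575
grasp_force: 0.0
red [282.7825 221.333 ] ((446.87542724609375, -189.8501434326172), (15.232311248779297, 30.840028762817383), 75.516357421875) ((447.6672668457031, -190.01731872558594), (14.997162818908691, 31.103160858154297), 75.54070281982422)
blue [266.5255 147.3873] ((510.2358703613281, -194.19161987304688), (15.134034156799316, 29.506166458129883), 88.30138397216797) ((510.2649841308594, -194.3561248779297), (14.96729850769043, 29.370948791503906), 88.2566909790039)
xyz cm [ -0.0117  -0.1105 -10.1316] rot [ 0.0011  0.001  -0.0021]
```

```bash
python3 -m inch '[{"rotation":[0,0,0],"xyz":[0,-0.1,-3],"gripper":5},{"rotation":[0,0,0],"xyz":[0,-0.1,-6],"gripper":5},{"rotation":[0,0,0],"xyz":[0,-0.1,-9],"gripper":5},{"rotation":[0,0,0],"xyz":[0,-0.1,-10.1],"gripper":5},{"rotation":[0,0,0],"xyz":[0,-0.1,-10.1],"gripper":5}]'
python3 -m inch '[{"rotation":[0,0,0],"xyz":[0,0,0],"gripper":5},{"rotation":[0,0,0],"xyz":[0,0,0],"gripper":1},{"rotation":[0,0,0],"xyz":[0,0,0],"gripper":1},{"rotation":[0,0,0],"xyz":[0,0,0],"gripper":1},{"rotation":[0,0,0],"xyz":[0,0,0],"gripper":1}]' 40
python3 -m inch '[{"rotation":[0,0,0],"xyz":[0,0,0],"gripper":1},{"rotation":[0,0,0],"xyz":[0,0,0],"gripper":1},{"rotation":[0,0,0],"xyz":[0,0,0],"gripper":1},{"rotation":[0,0,0],"xyz":[0,0,0],"gripper":1},{"rotation":[0,0,0],"xyz":[0,0,0],"gripper":1}]' 40
```

```text
time_s: 4.72
position: [0.4462, -0.1903, 0.2517]
orientation: [-3.113, 0.413, 0.006]
ft_force: [-0.9, -0.1, 0.4]
gripper_width: 0.576
grasp_force: 0.0
time_s: 5.13
position: [0.4473, -0.1912, 0.2547]
orientation: [3.113, -0.415, 0.002]
ft_force: [-0.6, -0.3, -0.4]
gripper_width: 0.357
grasp_force: 0.0
time_s: 5.55
position: [0.447, -0.1912, 0.254]
orientation: [3.114, -0.415, 0.0]
ft_force: [-0.9, -0.1, 3.6]
gripper_width: 0.181
grasp_force: 40.0
```

```bash
python3 -m inch '[{"rotation":[0,0,0],"xyz":[0,0,3],"gripper":1},{"rotation":[0,0,0],"xyz":[0,0,7],"gripper":1},{"rotation":[0,0,0],"xyz":[0,0,11],"gripper":1},{"rotation":[0,0,0],"xyz":[0,0,15],"gripper":1},{"rotation":[0,0,0],"xyz":[0,0,17],"gripper":1}]'
python3 -m inch '[{"rotation":[0,0,0],"xyz":[0,4,0],"gripper":1},{"rotation":[0,0,0],"xyz":[-1,8,0],"gripper":1},{"rotation":[0,0,0],"xyz":[-2,12,0],"gripper":1},{"rotation":[0,0,0],"xyz":[-3,16,0],"gripper":1},{"rotation":[0,0,0],"xyz":[-4,20,0],"gripper":1}]'
python3 -m inch '[{"rotation":[-0.025,-0.489,-0.177],"xyz":[-3,10,-1],"gripper":1},{"rotation":[-0.025,-0.489,-0.177],"xyz":[-6,19,-4],"gripper":1},{"rotation":[-0.025,-0.489,-0.177],"xyz":[-8,19,-8],"gripper":1},{"rotation":[-0.025,-0.489,-0.177],"xyz":[-8,19,-8],"gripper":1},{"rotation":[-0.025,-0.489,-0.177],"xyz":[-8,19,-8],"gripper":1}]'
python3 -m inch '[{"rotation":[0,0,0],"xyz":[0,0,0],"gripper":1},{"rotation":[0,0,0],"xyz":[0,0,0],"gripper":1},{"rotation":[0,0,0],"xyz":[0,0,0],"gripper":1}]'
python3 - <<'E'
from goal import *
s=sensors.get_state(); print(s["joint_positions"]); X=np.array([.459,.179,.067])
delta(Rt(-107.4),X+n*(.244+.03))
for c in ("wrist","scene"):
    im,d=optics.capture(c); cv2.imwrite(f"pics/{c}5.png",im)
im=cv2.imread("pics/wrist5.png"); print(proj(X,optics.camera_params("wrist")), proj(X,optics.camera_params("scene")))
E
```

```text
time_s: 5.97
position: [0.4474, -0.1907, 0.4284]
orientation: [3.112, -0.414, 0.007]
ft_force: [0.8, -0.8, -0.3]
gripper_width: 0.18
grasp_force: 40.0
time_s: 6.38
position: [0.4061, 0.0108, 0.4234]
orientation: [3.114, -0.416, -0.0]
ft_force: [1.7, 1.7, -0.6]
gripper_width: 0.185
grasp_force: 40.0
time_s: 6.8
position: [0.3354, 0.1807, 0.3536]
orientation: [-2.932, 0.67, -0.757]
ft_force: [0.3, -0.3, -2.3]
gripper_width: 0.177
grasp_force: 40.0
time_s: 7.05
position: [0.3364, 0.1802, 0.3549]
orientation: [-2.938, 0.664, -0.747]
ft_force: [0.3, -0.0, -0.1]
gripper_width: 0.182
grasp_force: 40.0
[ 0.4909 -0.4892 -0.9827  2.2174 -0.1536  0.8103 -2.4473]
xyz cm [-0.474   1.6972 -4.6008] rot [ 0.0005 -0.0009 -0.0012]
[[273.4639 236.211 ]] [[181.0738 257.2551]]
```

Joint 7 falls on a clockwise turn and is already near its limit. The square allows it, so I'll turn the hand half a turn the other way before inserting the key.

```bash
for i in 1; do
python3 -m inch '[{"rotation":[-0.288,0.041,0.547],"xyz":[0,1,0],"gripper":1},{"rotation":[-0.288,0.041,0.547],"xyz":[0,1,0],"gripper":1},{"rotation":[-0.288,0.041,0.547],"xyz":[0,1,0],"gripper":1},{"rotation":[-0.288,0.041,0.547],"xyz":[0,1,0],"gripper":1},{"rotation":[-0.288,0.041,0.547],"xyz":[0,1,0],"gripper":1}]'
python3 -m inch '[{"rotation":[-0.288,0.041,0.547],"xyz":[0,0,0],"gripper":1},{"rotation":[-0.288,0.041,0.547],"xyz":[0,0,0],"gripper":1},{"rotation":[-0.288,0.041,0.547],"xyz":[0,0,0],"gripper":1},{"rotation":[-0.288,0.041,0.547],"xyz":[0,0,0],"gripper":1},{"rotation":[-0.288,0.041,0.547],"xyz":[0,0,0],"gripper":1}]' >/dev/null
python3 -m inch '[{"rotation":[-0.288,0.041,0.547],"xyz":[0,0,0],"gripper":1},{"rotation":[-0.288,0.041,0.547],"xyz":[0,0,0],"gripper":1},{"rotation":[-0.288,0.041,0.547],"xyz":[0,0,0],"gripper":1},{"rotation":[-0.288,0.041,0.547],"xyz":[0,0,0],"gripper":1},{"rotation":[-0.288,0.041,0.547],"xyz":[0,0,0],"gripper":1}]' >/dev/null
python3 -m inch '[{"rotation":[-0.288,0.041,0.547],"xyz":[0,0,0],"gripper":1},{"rotation":[-0.288,0.041,0.547],"xyz":[0,0,0],"gripper":1},{"rotation":[-0.288,0.041,0.547],"xyz":[0,0,0],"gripper":1},{"rotation":[-0.288,0.041,0.547],"xyz":[0,0,0],"gripper":1},{"rotation":[-0.288,0.041,0.547],"xyz":[0,0,0],"gripper":1}]' >/dev/null
python3 -m inch '[{"rotation":[-0.288,0.041,0.547],"xyz":[0,0,0],"gripper":1},{"rotation":[-0.288,0.041,0.547],"xyz":[0,0,0],"gripper":1},{"rotation":[-0.288,0.041,0.547],"xyz":[0,0,0],"gripper":1},{"rotation":[-0.288,0.041,0.547],"xyz":[0,0,0],"gripper":1},{"rotation":[-0.288,0.041,0.547],"xyz":[0,0,0],"gripper":1}]'
done
python3 - <<'E'
from goal import *
s=sensors.get_state(); print(s["joint_positions"]); X=np.array([.459,.179,.067])
delta(Rt(72.6),X+n*(.244+.03))
E
```

```text
time_s: 7.57
position: [0.3373, 0.1892, 0.3551]
orientation: [2.933, 0.261, 0.714]
ft_force: [-0.6, -0.2, -1.2]
gripper_width: 0.178
grasp_force: 40.0
time_s: 9.23
position: [0.3374, 0.1892, 0.3549]
orientation: [0.639, 2.577, 0.065]
ft_force: [0.4, 0.2, 0.0]
gripper_width: 0.18
grasp_force: 40.0
[-0.2161 -0.2934 -0.4907  2.2248  0.2967  0.8697  0.2159]
xyz cm [-0.5697  0.8011 -4.5999] rot [-0.018   0.002   0.0362]
```

```bash
python3 -m inch '[{"rotation":[-0.018,0.002,0.036],"xyz":[-0.3,0.8,-2],"gripper":1},{"rotation":[-0.018,0.002,0.036],"xyz":[-0.57,0.8,-4.6],"gripper":1},{"rotation":[-0.018,0.002,0.036],"xyz":[-0.57,0.8,-4.6],"gripper":1},{"rotation":[-0.018,0.002,0.036],"xyz":[-0.57,0.8,-4.6],"gripper":1},{"rotation":[-0.018,0.002,0.036],"xyz":[-0.57,0.8,-4.6],"gripper":1}]'
python3 - <<'E'
from goal import *
s=sensors.get_state(); X=np.array([.459,.179,.067])
delta(Rt(72.6),X+n*(.244+.03))
p=optics.camera_params("wrist"); im,d=optics.capture("wrist"); cv2.imwrite("pics/wrist6.png",im)
R=Ro.from_rotvec(s["orientation"]).as_matrix()
tip=s["position"]+R[:,2]*.244; print("tip",tip,"px tip",proj(tip,p),"px recess",proj(X,p))
c=proj((X+tip)/2,p)[0].astype(int); print("crop origin",c-60)
a=np.clip(im[c[1]-60:c[1]+60,c[0]-60:c[0]+60]*1.5,0,255).astype(np.uint8); a=cv2.resize(a,None,fx=5,fy=5,interpolation=cv2.INTER_CUBIC)
cv2.imwrite("pics/w6c.png",a)
E
```

```text
time_s: 9.65
position: [0.3316, 0.1979, 0.3099]
orientation: [0.593, 2.586, 0.057]
ft_force: [0.4, 0.5, -1.2]
gripper_width: 0.183
grasp_force: 40.0
xyz cm [ 0.0093 -0.0746 -0.1001] rot [-0.0033  0.0016  0.0046]
tip [0.4452 0.1819 0.0946] px tip [[278.2916 230.3525]] px recess [[277.2128 218.5276]]
crop origin [217 164]
```

View pics/w6c.png

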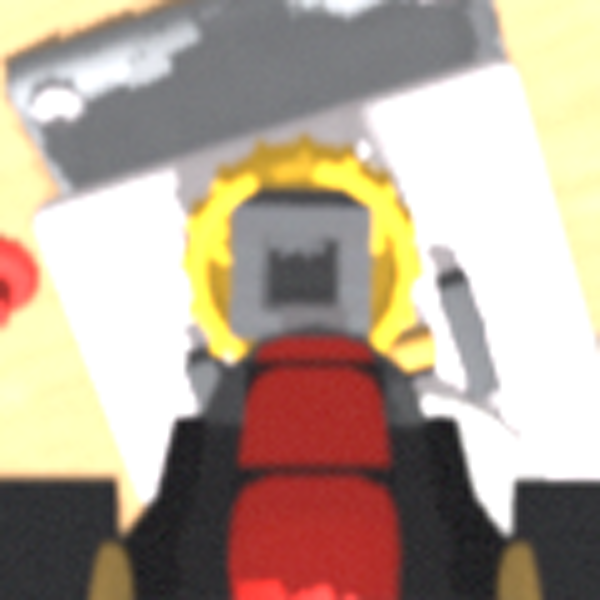

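The crop shows the recess at (302,273), i.e. full-picture pixel (277.3,218.5), exactly where predicted. It is square to the key, and the red handle hangs straight between the fingers. Now inserting it along the screw axis.

```bash
python3 -m inch '[{"rotation":[-0.003,0.002,0.005],"xyz":[0.4,-0.13,-0.9],"gripper":1},{"rotation":[-0.003,0.002,0.005],"xyz":[0.8,-0.19,-1.6],"gripper":1},{"rotation":[-0.003,0.002,0.005],"xyz":[1.2,-0.24,-2.4],"gripper":1},{"rotation":[-0.003,0.002,0.005],"xyz":[1.5,-0.29,-2.93],"gripper":1},{"rotation":[-0.003,0.002,0.005],"xyz":[1.5,-0.29,-2.93],"gripper":1}]' 50
python3 -m inch '[{"rotation":[0,0,0],"xyz":[0,0,0],"gripper":1},{"rotation":[0,0,0],"xyz":[0.09,-0.01,-0.18],"gripper":1},{"rotation":[0,0,0],"xyz":[0.19,-0.03,-0.35],"gripper":1},{"rotation":[0,0,0],"xyz":[0.19,-0.03,-0.35],"gripper":1}]'
python3 - <<'E'
from goal import *
X=np.array([.459,.179,.067])
delta(Rt(72.6),X+n*(.244-.006)); s=sensors.get_state(); print(s["ft_force"],s["ft_force"]@n,s["ft_torque"])
E
```

```text
time_s: 10.12
position: [0.3464, 0.1949, 0.2786]
orientation: [0.584, 2.59, 0.052]
ft_force: [3.5, -1.9, -1.5]
gripper_width: 0.183
grasp_force: 50.0
time_s: 10.45
position: [0.3477, 0.195, 0.276]
orientation: [0.584, 2.589, 0.053]
ft_force: [3.1, -3.9, -0.1]
gripper_width: 0.183
grasp_force: 50.0
xyz cm [ 0.0649 -0.0165  0.1111] rot [ 0.0006 -0.0004 -0.0019]
[ 3.1179 -3.9098 -0.1344] -1.8273592294796166 [-0.7924 -0.3831 -0.4517]
```

```bash
python3 -m inch '[{"rotation":[0,0,0],"xyz":[0.1,-0.03,-0.1],"gripper":1},{"rotation":[0,0,0],"xyz":[0.19,-0.04,-0.26],"gripper":1},{"rotation":[0,0,0],"xyz":[0.21,-0.05,-0.3],"gripper":1},{"rotation":[0,0,0],"xyz":[0.21,-0.05,-0.3],"gripper":1}]'
python3 - <<'E'
from goal import *
X=np.array([.459,.179,.067])
delta(Rt(72.6),X+n*(.244-.010)); s=sensors.get_state(); print(s["ft_force"],s["ft_force"]@n,s["ft_force"]@ex,s["ft_force"]@ey,s["ft_torque"])
im,d=optics.capture("scene"); cv2.imwrite("pics/scene7.png",im); cv2.imwrite("pics/s7c.png",cv2.resize(im[170:290,110:270],None,fx=5,fy=5,interpolation=cv2.INTER_CUBIC))
E
```

```text
time_s: 10.78
position: [0.3497, 0.1946, 0.2729]
orientation: [0.584, 2.59, 0.053]
ft_force: [1.1, -3.4, 0.1]
gripper_width: 0.179
grasp_force: 50.0
xyz cm [ 0.0547 -0.0075  0.0732] rot [ 0.0004 -0.0009 -0.0022]
[ 1.1033 -3.3926  0.1402] -0.6142648253974542 1.453815900609143 -3.202453700683135 [-0.6875 -0.0978 -0.4617]
```

View pics/s7c.png

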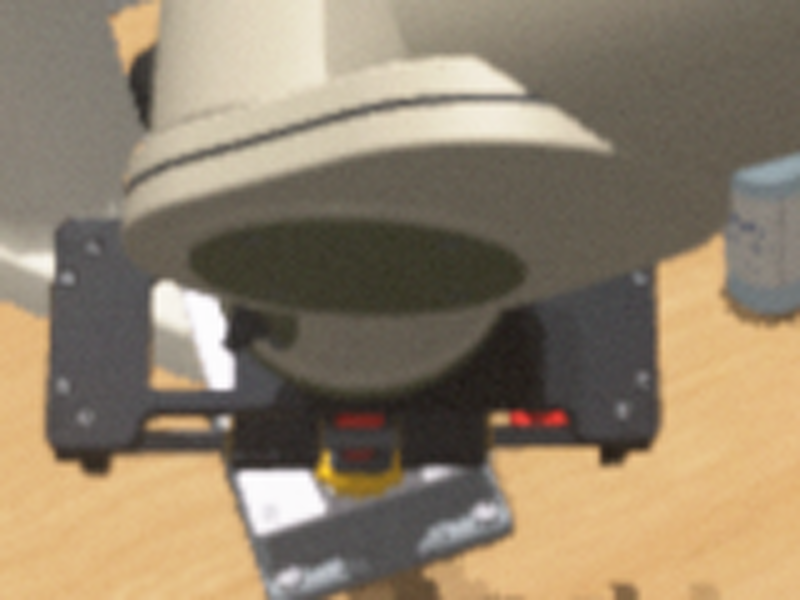

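The crop shows the hand squarely over the yellow screw. The key's collar is just above the head and the spray is clear. With no axial push at about 10 mm depth, the tip is in the recess. Now turning clockwise.

```bash
cat > st.py <<'E'
from goal import *
s=sensors.get_state(); R=Ro.from_rotvec(s["orientation"]).as_matrix()
y=R[:,1]; print("t",s["time_s"],"tool y angle",np.degrees(np.arctan2(y@ey,y@ex)),"F n,ex,ey",s["ft_force"]@n,s["ft_force"]@ex,s["ft_force"]@ey,"T.n",s["ft_torque"]@n,"T",s["ft_torque"],"axis err deg",np.degrees(np.arccos(-R[:,2]@n)),"j7",s["joint_positions"][6])
X=np.array([.459,.179,.067]); tip=s["position"]+R[:,2]*.244; print("tip off mm n,ex,ey",(tip-X)@n*1e3,(tip-X)@ex*1e3,(tip-X)@ey*1e3)
E
python3 st.py
python3 -m inch '[{"rotation":[0.056,-0.008,-0.106],"xyz":[0,0,0],"gripper":1},{"rotation":[0.112,-0.016,-0.212],"xyz":[0,0,0],"gripper":1},{"rotation":[0.167,-0.024,-0.318],"xyz":[0,0,0],"gripper":1},{"rotation":[0.223,-0.032,-0.424],"xyz":[0,0,0],"gripper":1},{"rotation":[0.223,-0.032,-0.424],"xyz":[0,0,0],"gripper":1}]'
python3 st.py
python3 -m inch '[{"rotation":[0.056,-0.008,-0.106],"xyz":[0,0,0],"gripper":1},{"rotation":[0.112,-0.016,-0.212],"xyz":[0,0,0],"gripper":1},{"rotation":[0.167,-0.024,-0.318],"xyz":[0,0,0],"gripper":1},{"rotation":[0.223,-0.032,-0.424],"xyz":[0,0,0],"gripper":1},{"rotation":[0.223,-0.032,-0.424],"xyz":[0,0,0],"gripper":1}]'
python3 st.py
```

```text
t 10.8333 tool y angle 72.72598746783476 F n,ex,ey -0.4145182864200869 2.567161068238225 -3.7388862980122513 T.n -0.0706198029438121 T [-0.7711 -0.0874 -0.4793] axis err deg 0.06064041549132708 j7 0.04265017102804273
tip off mm n,ex,ey -10.379865507211996 -1.0626134639107596 0.13106568792585613
time_s: 11.25
position: [0.3498, 0.1941, 0.2729]
orientation: [1.2, 2.386, 0.211]
ft_force: [2.1, -6.0, 1.2]
gripper_width: 0.179
grasp_force: 50.0
t 11.25 tool y angle 44.7298821850662 F n,ex,ey -0.3380931231714013 3.1760830410888055 -5.623124638000496 T.n 0.03840893740069207 T [-1.3893 -0.3616 -0.6606] axis err deg 0.029785668354388003 j7 -0.43824146581725243
tip off mm n,ex,ey -10.433946608006641 -0.6174983340862801 -0.6437385207550291
time_s: 11.67
position: [0.3499, 0.1941, 0.273]
orientation: [1.755, 2.058, 0.36]
ft_force: [2.7, -4.6, 0.7]
gripper_width: 0.183
grasp_force: 50.0
t 11.6667 tool y angle 17.226317551398886 F n,ex,ey -0.943067969438107 3.2278095512923666 -4.21600609338906 T.n 0.015992828993969033 T [-1.2781 -0.4466 -0.6211] axis err deg 0.04349724906287694 j7 -0.9108160653134284
tip off mm n,ex,ey -10.41760708465384 -0.45020021567175866 -0.58194239979961
```

```bash
python3 -m inch '[{"rotation":[0.056,-0.008,-0.106],"xyz":[0,0,0],"gripper":1},{"rotation":[0.112,-0.016,-0.212],"xyz":[0,0,0],"gripper":1},{"rotation":[0.112,-0.016,-0.212],"xyz":[0,0,0],"gripper":1}]'
python3 st.py
python3 -m inch '[{"rotation":[0.056,-0.008,-0.106],"xyz":[0,0,0],"gripper":1},{"rotation":[0.112,-0.016,-0.212],"xyz":[0,0,0],"gripper":1},{"rotation":[0.112,-0.016,-0.212],"xyz":[0,0,0],"gripper":1}]'
python3 st.py
python3 -m inch '[{"rotation":[0.028,-0.004,-0.053],"xyz":[0,0,0],"gripper":1},{"rotation":[0.028,-0.004,-0.053],"xyz":[0,0,0],"gripper":1}]'
python3 st.py
```

```text
time_s: 11.92
position: [0.3499, 0.1941, 0.273]
orientation: [2.007, 1.85, 0.431]
ft_force: [3.4, -5.6, 0.3]
gripper_width: 0.188
grasp_force: 50.0
t 11.9167 tool y angle 3.4581780847104038 F n,ex,ey -1.7402885554515743 3.845984932623663 -5.098696676026418 T.n 0.030487761424502602 T [-1.3281 -0.4772 -0.6287] axis err deg 0.052125862514132044 j7 -1.1465408543348061
tip off mm n,ex,ey -10.397232355619849 -0.31931066081544723 -0.5385350186831055
time_s: 12.17
position: [0.3499, 0.1941, 0.273]
orientation: [2.238, 1.613, 0.497]
ft_force: [4.0, -5.3, 1.2]
gripper_width: 0.182
grasp_force: 50.0
t 12.1667 tool y angle -10.303436934024155 F n,ex,ey -1.1311387260441437 4.776861190391567 -4.677205575114662 T.n 0.11043708251840234 T [-1.4459 -0.5382 -0.5955] axis err deg 0.07292242520370441 j7 -1.3821036795332204
tip off mm n,ex,ey -10.384233651252122 -0.17190095696471408 -0.5643251473033782
time_s: 12.33
position: [0.3499, 0.1941, 0.273]
orientation: [2.288, 1.555, 0.511]
ft_force: [3.7, -5.7, 0.8]
gripper_width: 0.176
grasp_force: 50.0
t 12.3333 tool y angle -13.49096889415161 F n,ex,ey -1.3514116890372336 4.294809276896815 -5.156992392777195 T.n 0.11510755391880201 T [-1.5156 -0.5546 -0.6257] axis err deg 0.07410023381741392 j7 -1.4366218072086816
tip off mm n,ex,ey -10.393119190440839 -0.18767677924458412 -0.5597610559028902
```

```bash
python3 -m inch '[{"rotation":[0.028,-0.004,-0.053],"xyz":[0,0,0],"gripper":1},{"rotation":[0.028,-0.004,-0.053],"xyz":[0,0,0],"gripper":1}]' >/dev/null
python3 st.py
python3 -m inch '[{"rotation":[0.028,-0.004,-0.053],"xyz":[0,0,0],"gripper":1},{"rotation":[0.028,-0.004,-0.053],"xyz":[0,0,0],"gripper":1}]' > /dev/null
python3 st.py
python3 -m inch '[{"rotation":[0.028,-0.004,-0.053],"xyz":[0,0,0],"gripper":1},{"rotation":[0.028,-0.004,-0.053],"xyz":[0,0,0],"gripper":1}]' >/dev/null
python3 st.py
```

```text
t 12.5 tool y angle -16.929326481962114 F n,ex,ey -0.6659608247119211 3.4250976670115763 -6.008690423806993 T.n 0.04285186332203994 T [-1.5208 -0.6142 -0.7058] axis err deg 0.07755507976293427 j7 -1.4954448705862333
tip off mm n,ex,ey -10.399462930133199 -0.16829253581132458 -0.577890053421827
t 12.6667 tool y angle -20.37398783630694 F n,ex,ey -0.8529377544898851 4.7355249866369835 -5.590392838934146 T.n 0.058705219278043175 T [-1.5382 -0.5361 -0.7029] axis err deg 0.08201624139725573 j7 -1.5542937922918063
tip off mm n,ex,ey -10.395921099336347 -0.13470748463212998 -0.5848772497223059
t 12.8333 tool y angle -23.81532501270448 F n,ex,ey -0.923324015407321 4.22252784739138 -5.675894842074344 T.n 0.03707458982214795 T [-1.5069 -0.5332 -0.7111] axis err deg 0.08726810722116048 j7 -1.6131760501601788
tip off mm n,ex,ey -10.389071109161918 -0.11063427611323826 -0.5724501697127817
```

Turned 96° with no rise in torque, so I'll look.

Run:
```python
from goal import *
p=optics.camera_params("wrist"); im,d=optics.capture("wrist"); cv2.imwrite("pics/wrist8.png",im); X=np.array([.459,.179,.067])
c=proj(X,p)[0].astype(int); print(c)
a=np.clip(im[c[1]-60:c[1]+60,c[0]-80:c[0]+80]*1.5,0,255).astype(np.uint8); cv2.imwrite("pics/w8c.png",cv2.resize(a,None,fx=5,fy=5,interpolation=cv2.INTER_CUBIC))
```

```text
[281 234]
```

View pics/w8c.png

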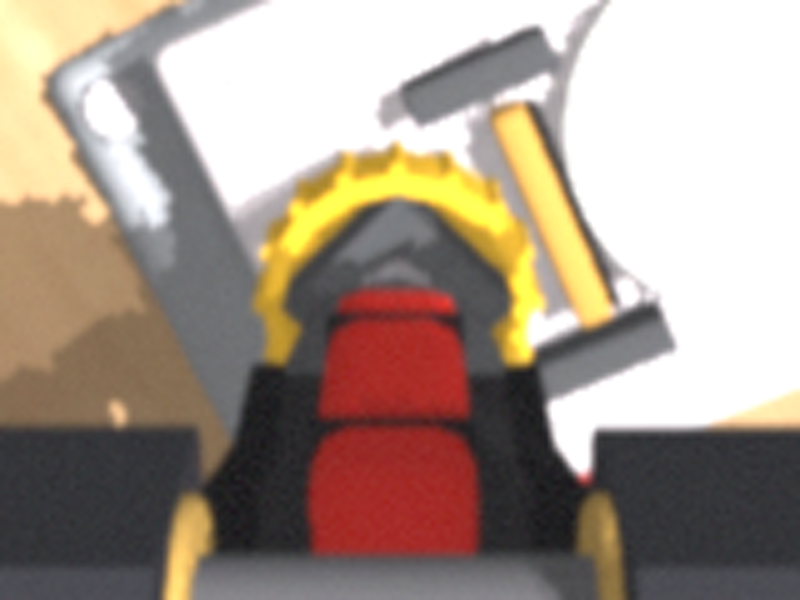

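The crop shows the key still straight in the fingers. The dark plate now shows a corner at (395,205), so the screw appears to lag the hand. I'll back the key out along the axis and measure the recess angle directly.

```bash
python3 -m inch '[{"rotation":[0,0,0],"xyz":[-0.46,0.07,0.88],"gripper":1},{"rotation":[0,0,0],"xyz":[-0.93,0.13,1.77],"gripper":1},{"rotation":[0,0,0],"xyz":[-1.39,0.2,2.65],"gripper":1},{"rotation":[0,0,0],"xyz":[-1.86,0.27,3.53],"gripper":1},{"rotation":[0,0,0],"xyz":[-1.86,0.27,3.53],"gripper":1}]'
python3 st.py
python3 - <<'E'
from goal import *
s=sensors.get_state(); R=Ro.from_rotvec(s["orientation"]).as_matrix()
p=optics.camera_params("wrist"); im,d=optics.capture("wrist"); cv2.imwrite("pics/wrist9.png",im); X=np.array([.459,.179,.067]); np.savez("w9.npz",d=d,**p)
c=proj(X,p)[0].astype(int); print(c,"tip px",proj(s["position"]+R[:,2]*.244,p), "plane",[proj(X+ (R[:,0]*a)*.01,p)[0] for a in (-1,1)],[proj(X+ (R[:,1]*a)*.01,p)[0] for a in (-1,1)])
a=np.clip(im[c[1]-50:c[1]+40,c[0]-60:c[0]+60]*1.7,0,255).astype(np.uint8); cv2.imwrite("pics/w9c.png",cv2.resize(a,None,fx=6,fy=6,interpolation=cv2.INTER_CUBIC))
recess(im,d,p,c[0]-14,c[1]-14,28,np.radians(-8.13))
E
```

```text
time_s: 13.3
position: [0.3306, 0.1985, 0.3096]
orientation: [2.438, 1.362, 0.561]
ft_force: [0.7, 0.5, -1.1]
gripper_width: 0.182
grasp_force: 50.0
t 13.3 tool y angle -23.556932303367216 F n,ex,ey -1.242808039763343 0.0016653602481352392 0.5473598868974404 T.n 0.02398098005547488 T [0.1226 0.6028 0.0463] axis err deg 0.27627982205140517 j7 -1.4996120640459658
tip off mm n,ex,ey 31.127579082668184 -0.027513872986988097 2.084416619484969
[281 220] tip px [[281.1206 230.2385]] plane [array([281.8329, 231.346 ]), array([281.8589, 210.0995])] [array([270.7019, 220.8479]), array([292.9894, 220.8232])]
pix [284.0542 218.7292] rect ((412.0657653808594, 243.21664428710938), (7.594341278076172, 12.491528511047363), 22.178295135498047) recess [0.4598 0.18   0.0696] ringstd 0.015229391522533114
```

View pics/w9c.png

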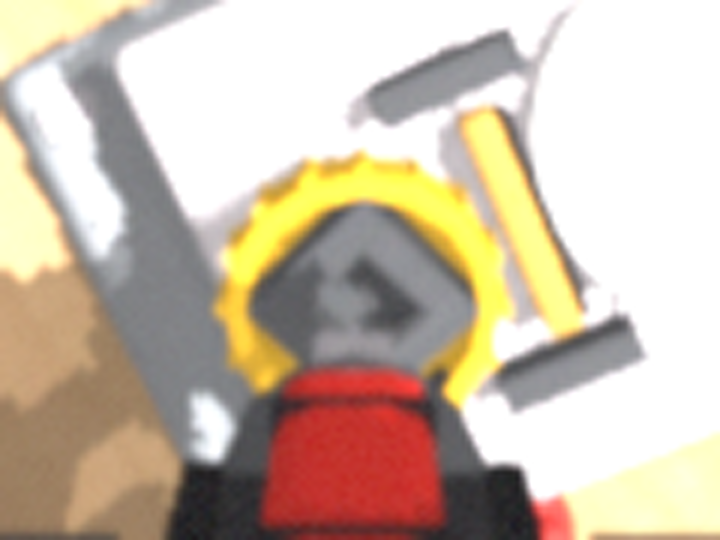

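The crop shows the plate's corners at (365,205), (475,300) and (250,310). That is about 45° to the hand, so the screw has turned about 51° while the hand turned 96°. I'll check the key's real height in the fingers from the outline rows and the depth.

Run:
```python
from goal import *
s=sensors.get_state(); R=Ro.from_rotvec(s["orientation"]).as_matrix()
z=np.load("w9.npz"); p={k:z[k] for k in ("camera_matrix","R","t")}; d=z["d"]; im=cv2.imread("pics/wrist9.png")
f=lambda *q: proj(s["position"]+R@np.array(q),p)[0]
for nm,q in dict(tipfront=(.003,0,.244),tipback=(-.003,0,.244),collfront_low=(.015,0,.204),collback_low=(-.015,0,.204),collfront_hi=(.015,0,.199),h_low_front=(.016,0,.199),h_top_front=(.016,0,.144),h_low_L=(.016,-.008,.199),h_low_R=(.016,.008,.199)).items(): print(nm,f(*q))
P=(cloud(d,p)-s["position"])@R*1000
hsv=cv2.cvtColor(im,cv2.COLOR_BGR2HSV)
for r in range(218,290,3): print(r,"hsv",hsv[r,281],"tool xyz mm",P[r,281])
m=red(im,120)>0; ys,xs=np.nonzero(m[200:300,250:315]); 
for r in (235,245,255,265): c=np.nonzero(m[r,250:315])[0]; print(r,"red cols",c.min()+250,c.max()+250)
```

```text
tipfront [281.1612 226.9764]
tipback [281.1564 234.0697]
collfront_low [281.5149 229.2756]
collback_low [281.4718 270.7079]
collfront_hi [281.5675 231.8488]
h_low_front [281.5691 230.3732]
h_top_front [282.3915 269.9604]
h_low_L [269.0501 230.3855]
h_low_R [294.088  230.3609]
218 hsv [120   7  71] tool xyz mm [ -2.1275   0.0833 285.0888]
221 hsv [120   9  84] tool xyz mm [ -4.6345   0.0777 283.7415]
224 hsv [120   4  72] tool xyz mm [ -7.9001   0.0844 284.7394]
227 hsv [150   8  91] tool xyz mm [  5.6703  -0.1699 236.0856]
230 hsv [177  40  70] tool xyz mm [ 15.6038  -0.3541 200.8485]
233 hsv [  1 194 130] tool xyz mm [ 16.9155  -0.402  191.5568]
236 hsv [179 167  84] tool xyz mm [ 16.8733  -0.4282 186.4189]
239 hsv [  1 198 116] tool xyz mm [ 16.7542  -0.4518 181.7544]
242 hsv [  2 200 116] tool xyz mm [ 16.8162  -0.4767 176.8741]
245 hsv [  1 188 118] tool xyz mm [ 16.8157  -0.4995 172.3952]
248 hsv [  1 200 116] tool xyz mm [ 16.9013  -0.5222 167.9328]
251 hsv [  1 196 117] tool xyz mm [ 16.9609  -0.5436 163.7471]
254 hsv [  1 197 115] tool xyz mm [ 16.9464  -0.563  159.9267]
257 hsv [  1 169  74] tool xyz mm [ 17.2149  -0.5848 155.6603]
260 hsv [  1 188  99] tool xyz mm [ 17.0562  -0.6008 152.504 ]
263 hsv [  1 187 105] tool xyz mm [ 17.328   -0.6209 148.5858]
266 hsv [  1 197 105] tool xyz mm [ 16.9331  -0.6329 146.1971]
269 hsv [  1 188 111] tool xyz mm [ 15.7467  -0.6359 145.4768]
272 hsv [  1 194 113] tool xyz mm [ 15.1442  -0.645  143.6391]
275 hsv [  1 195 114] tool xyz mm [ 13.967   -0.6479 142.9573]
278 hsv [  1 201 113] tool xyz mm [ 12.2477  -0.6453 143.2921]
281 hsv [  0 186 114] tool xyz mm [ 10.7555  -0.6451 143.1831]
284 hsv [  0 150  97] tool xyz mm [  9.2188  -0.6446 143.1402]
287 hsv [120  11  72] tool xyz mm [34.6657 -0.8951 96.3897]
235 red cols 268 291
245 red cols 266 293
255 red cols 265 314
265 red cols 264 314
```

Run:
```python
from goal import *
s=sensors.get_state(); R=Ro.from_rotvec(s["orientation"]).as_matrix()
z=np.load("w9.npz"); p={k:z[k] for k in ("camera_matrix","R","t")}; d=z["d"]
P=(cloud(d,p)-s["position"])@R*1000
print("tool z"); print(P[200:232:2,256:308:3,2].round(0).astype(int))
im=cv2.imread("pics/wrist9.png"); hsv=cv2.cvtColor(im,cv2.COLOR_BGR2HSV); print(hsv[200:232:2,256:308:3,2])
z=np.load("w2.npz"); p={k:z[k] for k in ("camera_matrix","R","t")}; Q=(cloud(z["d"],p)-np.array([.459,.179,.067]))@n*1000
print("w2 height over mouth"); print(Q[196:236:2,244:286:2].round(0).astype(int))
```

```text
tool z
[[292 292 291 292 288 274 275 274 272 275 274 275 281 291 291 283 282 282]
 [291 290 290 282 279 274 272 273 273 273 273 274 274 282 283 292 282 281]
 [292 291 292 276 273 273 286 282 273 275 286 273 274 274 276 293 283 282]
 [292 292 289 273 273 285 287 276 273 272 278 286 274 273 273 291 283 281]
 [291 290 278 273 287 287 279 272 273 274 273 282 287 274 273 287 292 282]
 [291 280 274 273 286 282 273 273 272 273 272 275 288 287 272 275 292 282]
 [291 274 273 286 286 274 273 272 273 272 272 272 279 287 274 272 292 282]
 [291 274 273 286 278 273 272 272 285 274 273 272 272 282 287 273 292 283]
 [309 273 273 281 272 273 272 272 284 284 274 273 272 274 286 272 290 291]
 [311 273 274 275 273 274 273 285 284 286 286 272 274 273 279 274 282 292]
 [313 271 278 273 272 272 284 284 284 284 285 274 272 271 272 273 274 291]
 [316 272 272 272 273 274 280 284 285 285 284 276 273  19 273 275 272 291]
 [317 273 274 272 272 272 274 282 283 285 279 273 272 273 273 273 292 291]
 [319 272 274 287 272 273 237 238 238 238 275 272 272 272 283 273 292 292]
 [317 277 274 282 271 273 234 232 233 233 2
[... 2410 characters left out ...]
2   1   3   2   1   2  -1  -7 -10 -10  -1   3   2   1   2 -13
  -11   3  -9]
 [-17   2   0  -7   2   0   2   1   0  -2  -7  -2   1   2   2   2 289 -10
  289   2  -3]
 [  1   1  -1  -3  -9   2   1   2   2   1  -1   2   2   2   2 -12 -13  -5
    1   0   1]
 [-43 -43   0   1  -4  -9   2   2   2   2   2   2   2   1 -12 -12  -8   1
    0 -17 -17]
 [-41 -43 -43   1   1  -3  -7  -8   2   1   1   2   1 -11 -11  -5  -1   2
    1 -17 -18]
 [-42 -42 -44   0   2   2  -2  -5  -6   2   2   3  -7  -6  -3   1   2   1
  -17 -19 -16]
 [-40 -41 -41 -41 -42   1   1   2   0  -3   1  -2   0   1   3   1 -17 -17
  -17 -17 -18]
 [-41 -41 -41 -40 -43 -43   0   1   1   1   2   0   1   1   2 -16 -17 -18
  -17 -17 -18]]
```

```bash
cat > plate.py <<'E'
from goal import *
def plate(im,d,p,pos,R):
    """directions (deg, clamp frame, mod 90) of the plate's straight edges"""
    P=cloud(d,p); X=np.array([.459,.179,.067]); Q=P-X
    h=Q@n; r=np.hypot(Q@ex,Q@ey); hsv=cv2.cvtColor(im,cv2.COLOR_BGR2HSV)
    m=((abs(h-.002)<.003)&(r<.0205)&(hsv[...,1]<70)&(hsv[...,2]<110)&(d>0)).astype(np.uint8)
    m=cv2.morphologyEx(m,cv2.MORPH_OPEN,np.ones((3,3)))
    cs,_=cv2.findContours(m,cv2.RETR_EXTERNAL,cv2.CHAIN_APPROX_NONE); c=max(cs,key=cv2.contourArea).reshape(-1,2)
    o=-p["R"].T@p["t"]; rr=(np.c_[c,np.ones(len(c))]@np.linalg.inv(p["camera_matrix"]).T)@p["R"]
    W=o+rr*(((X+.002*n-o)@n)/(rr@n))[:,None]-X; q=np.c_[W@ex,W@ey]*1000
    a=cv2.approxPolyDP(cv2.convexHull(q.astype(np.float32)),1.2,True).reshape(-1,2)
    for u,v in zip(a,np.roll(a,-1,0)):
        L=np.hypot(*(v-u))
        if L>8: print("edge len %.1f mod90 %.1f  mid %s dist from centre %.1f"%(L,np.degrees(np.arctan2(*(v-u)[::-1]))%90,(u+v)/2,abs(np.cross(v-u,u))/L))
E
python3 -W ignore - <<'E'
from plate import *
for f,g in (("w2","w2"),("w9","wrist9")):
    z=np.load(f+".npz"); p={k:z[k] for k in ("camera_matrix","R","t")}; print(f); plate(cv2.imread(f"pics/{g}.png"),z["d"],p,0,0)
E
```

```text
w2
edge len 19.8 mod90 71.7  mid [ 3.3448 11.6084] dist from centre 12.1
edge len 19.4 mod90 70.3  mid [-11.2276   4.7908] dist from centre 12.2
edge len 19.2 mod90 70.7  mid [ -3.7036 -11.1796] dist from centre 11.8
edge len 19.8 mod90 68.7  mid [10.8164 -4.2966] dist from centre 11.6
w9
edge len 9.2 mod90 11.4  mid [-13.9068   3.5233] dist from centre 12.9
edge len 19.8 mod90 60.9  mid [-4.3356 -5.8001] dist from centre 7.2
edge len 9.7 mod90 19.4  mid [ 8.889  -9.0213] dist from centre 11.5
edge len 21.1 mod90 22.3  mid [10.5194  4.9337] dist from centre 11.6
edge len 19.2 mod90 22.2  mid [-5.9359 11.6445] dist from centre 13.0
```

The screw's flats have moved from 70.5° to 21°, so it turned about 49°. The hand is now 45° off those flats. I'll check whether the key twisted in the fingers, and line up again.

```bash
python3 -m inch '[{"rotation":[-0.06,0.009,0.115],"xyz":[0,-0.2,0],"gripper":1},{"rotation":[-0.12,0.017,0.23],"xyz":[0,-0.2,0],"gripper":1},{"rotation":[-0.18,0.026,0.345],"xyz":[0,-0.2,0],"gripper":1},{"rotation":[-0.24,0.034,0.46],"xyz":[0,-0.2,0],"gripper":1},{"rotation":[-0.29,0.041,0.55],"xyz":[0,-0.2,0],"gripper":1}]' >/dev/null
python3 -m inch '[{"rotation":[-0.036,0.005,0.068],"xyz":[0,0,0],"gripper":1},{"rotation":[-0.072,0.01,0.137],"xyz":[0,0,0],"gripper":1},{"rotation":[-0.072,0.01,0.137],"xyz":[0,0,0],"gripper":1},{"rotation":[-0.072,0.01,0.137],"xyz":[0,0,0],"gripper":1}]'
python3 st.py
python3 -W ignore - <<'E'
from plate import *
s=sensors.get_state(); R=Ro.from_rotvec(s["orientation"]).as_matrix(); p=optics.camera_params("wrist"); im,d=optics.capture("wrist"); cv2.imwrite("pics/wrist10.png",im); np.savez("w10.npz",d=d,**p)
plate(im,d,p,0,0)
P=(cloud(d,p)-s["position"])@R*1000
for r in (242,250,263): print(r,[(c,*P[r,c].round(1)) for c in range(266,294,4)])
print("handle top", P[276:284,268:292:4].round(1)[::3])
X=np.array([.459,.179,.067])+.002*n
delta(Rt(21.5),X+n*(.244+.028))
E
```

```text
time_s: 14.1
position: [0.331, 0.1955, 0.3077]
orientation: [1.685, 2.11, 0.344]
ft_force: [-0.2, 0.8, -0.7]
gripper_width: 0.181
grasp_force: 50.0
t 14.1 tool y angle 20.878531492103548 F n,ex,ey -0.47433802455629737 -0.6119963626498518 0.8024686533001408 T.n 0.007049747064115141 T [0.0781 0.5269 0.0095] axis err deg 0.09852881264799672 j7 -0.7609342975004888
tip off mm n,ex,ey 29.07422156983393 -0.9633787883604784 -1.3277323348088232
edge len 22.1 mod90 20.2  mid [-11.4994  -2.8598] dist from centre 11.8
edge len 22.3 mod90 18.4  mid [ 2.904  -9.7143] dist from centre 10.1
edge len 22.2 mod90 19.3  mid [9.8307 4.2615] dist from centre 10.7
edge len 22.7 mod90 18.5  mid [-4.5726 11.116 ] dist from centre 12.0
242 [(266, np.float64(13.9), np.float64(-8.3), np.float64(185.3)), (270, np.float64(16.8), np.float64(-5.6), np.float64(177.8)), (274, np.float64(17.0), np.float64(-3.4), np.float64(177.4)), (278, np.float64(17.0), np.float64(-1.1), np.float64(177.4)), (282, np.float64(17.3), np.float64(1.2), np.float64(176.7)), (286, np.float64(17.1), np.float64(3.4), np.float64(177.2)), (290,
[... 700 characters left out ...]
17.5), np.float64(-0.9), np.float64(149.3)), (282, np.float64(17.2), np.float64(1.0), np.float64(149.8)), (286, np.float64(17.6), np.float64(2.9), np.float64(149.0)), (290, np.float64(16.6), np.float64(4.8), np.float64(151.1))]
handle top [[[ 13.   -5.6 144.8]
  [ 13.3  -3.7 144.3]
  [ 13.8  -1.8 143.3]
  [ 13.3  -0.  144.2]
  [ 13.5   1.8 143.8]
  [ 13.9   3.7 143. ]]

 [[ 12.1  -5.6 143.7]
  [ 12.4  -3.7 143. ]
  [ 12.2  -1.8 143.5]
  [ 12.2  -0.  143.4]
  [ 12.2   1.8 143.3]
  [ 12.1   3.7 143.5]]

 [[ 10.6  -5.6 143.5]
  [ 10.6  -3.7 143.5]
  [ 10.7  -1.9 143.4]
  [ 10.4  -0.  143.9]
  [ 10.6   1.9 143.5]
  [ 10.4   3.7 143.9]]]
xyz cm [0.0617 0.1721 0.112 ] rot [-0.0067  0.001   0.0093]
```

```bash
python3 -m inch '[{"rotation":[0,0,0],"xyz":[0.07,0.17,0.02],"gripper":1},{"rotation":[0,0,0],"xyz":[0.53,0.1,-0.86],"gripper":1},{"rotation":[0,0,0],"xyz":[1.0,0.04,-1.75],"gripper":1},{"rotation":[0,0,0],"xyz":[1.32,-0.01,-2.36],"gripper":1},{"rotation":[0,0,0],"xyz":[1.32,-0.01,-2.36],"gripper":1}]' 
python3 -m inch '[{"rotation":[0,0,0],"xyz":[0.19,-0.03,-0.35],"gripper":1},{"rotation":[0,0,0],"xyz":[0.37,-0.05,-0.71],"gripper":1},{"rotation":[0,0,0],"xyz":[0.49,-0.07,-0.93],"gripper":1},{"rotation":[0,0,0],"xyz":[0.49,-0.07,-0.93],"gripper":1},{"rotation":[0,0,0],"xyz":[0.49,-0.07,-0.93],"gripper":1}]'
python3 st.py
python3 -m inch '[{"rotation":[0.036,-0.005,-0.069],"xyz":[0,0,0],"gripper":1},{"rotation":[0.073,-0.01,-0.139],"xyz":[0,0,0],"gripper":1},{"rotation":[0.073,-0.01,-0.139],"xyz":[0,0,0],"gripper":1}]' >/dev/null
python3 st.py
python3 -m inch '[{"rotation":[0.036,-0.005,-0.069],"xyz":[0,0,0],"gripper":1},{"rotation":[0.036,-0.005,-0.069],"xyz":[0,0,0],"gripper":1}]' >/dev/null
python3 st.py
python3 -W ignore - <<'E'
from plate import *
p=optics.camera_params("wrist"); im,d=optics.capture("wrist"); plate(im,d,p,0,0)
E
```

```text
time_s: 14.57
position: [0.3444, 0.1949, 0.2835]
orientation: [1.685, 2.111, 0.341]
ft_force: [-0.2, 0.2, -0.9]
gripper_width: 0.185
grasp_force: 50.0
time_s: 14.98
position: [0.3492, 0.1945, 0.2753]
orientation: [1.683, 2.111, 0.343]
ft_force: [1.2, -1.3, -1.1]
gripper_width: 0.179
grasp_force: 50.0
t 14.9833 tool y angle 20.979473128073778 F n,ex,ey -1.6216886802395114 0.6886659837324864 -1.0836942060970984 T.n -0.013131890138326913 T [-0.2081  0.5234 -0.1638] axis err deg 0.07712758910595466 j7 -0.848218916223293
tip off mm n,ex,ey -7.999304672174005 -0.01579358254437434 0.09189865072314028
t 15.2333 tool y angle 11.746690624032082 F n,ex,ey -0.26864922745713815 -1.5768527861282915 -3.455557106791679 T.n 0.03168452051616716 T [-0.6367  0.7989 -0.3593] axis err deg 0.006449196240578064 j7 -1.0062698522936948
tip off mm n,ex,ey -7.99760067998416 -0.33725065650394265 -0.4968971619715117
t 15.4 tool y angle 7.430747692300581 F n,ex,ey -1.0203941791614868 -0.6597927396162913 -3.3675930446289732 T.n 0.004553932203253452 T [-0.7507  0.8079 -0.4508] axis err deg 0.014169205965461945 j7 -1.0804748663801356
tip off mm n,ex,ey -7.998812611973535 -0.15936319033117405 -0.569426082478514
edge len 22.3 mod90 19.6  mid [-4.6961 11.867 ] dist from centre 12.8
edge len 8.0 mod90 11.9  mid [-14.3844   4.1996] dist from centre 13.2
edge len 24.4 mod90 3.6  mid [-1.3599  1.034 ] dist from centre 1.1
edge len 14.7 mod90 20.0  mid [8.3285 8.7015] dist from centre 10.8
```

```bash
cat > pl.py <<'E'
from plate import *
p=optics.camera_params("wrist"); im,d=optics.capture("wrist"); plate(im,d,p,0,0)
E
for k in 1; do
python3 -m inch '[{"rotation":[0.036,-0.005,-0.069],"xyz":[0,0,0],"gripper":1},{"rotation":[0.036,-0.005,-0.069],"xyz":[0,0,0],"gripper":1}]' >/dev/null
python3 st.py; python3 -W ignore pl.py
python3 -m inch '[{"rotation":[0.036,-0.005,-0.069],"xyz":[0,0,0],"gripper":1},{"rotation":[0.036,-0.005,-0.069],"xyz":[0,0,0],"gripper":1}]' >/dev/null
python3 st.py; python3 -W ignore pl.py
python3 -m inch '[{"rotation":[0.036,-0.005,-0.069],"xyz":[0,0,0],"gripper":1},{"rotation":[0.036,-0.005,-0.069],"xyz":[0,0,0],"gripper":1}]' >/dev/null
python3 st.py; python3 -W ignore pl.py
done
```

```text
t 15.6167 tool y angle 3.0256923617724936 F n,ex,ey -0.5861551413470103 0.023199801575147228 -4.417397967044299 T.n 0.05435841283536735 T [-1.0411  0.6787 -0.5375] axis err deg 0.02928047859050413 j7 -1.156179669303626
tip off mm n,ex,ey -8.012004309521258 -0.07494593892880871 -0.6278686537587342
edge len 16.1 mod90 22.9  mid [8.5933 8.3165] dist from centre 11.2
edge len 22.2 mod90 21.6  mid [-4.8785 11.641 ] dist from centre 12.6
edge len 25.2 mod90 1.1  mid [-0.8675  0.6609] dist from centre 0.7
t 15.8333 tool y angle -1.433423002823472 F n,ex,ey -1.0880859287328075 -0.24858112804105348 -4.421738508089285 T.n 0.07770743623016574 T [-1.2099  0.6419 -0.5971] axis err deg 0.03829264814943316 j7 -1.2327643139062832
tip off mm n,ex,ey -8.025925520358959 -0.06622382944776592 -0.6273011155157087
edge len 17.4 mod90 22.6  mid [-7.3964 11.2441] dist from centre 13.2
edge len 24.4 mod90 88.5  mid [-1.2514  0.2903] dist from centre 0.3
edge len 15.8 mod90 15.8  mid [8.7926 7.5922] dist from centre 10.5
t 16.05 tool y angle -5.913713076977286 F n,ex,ey -1.3282005005668867 0.368321347045097 -5.876313530124774 T.n 0.062364596186944676 T [-1.2222  0.5615 -0.6149] axis err deg 0.04670821144026162 j7 -1.3096382178383141
tip off mm n,ex,ey -8.005258095923747 -0.04340028179149148 -0.5995036084459161
edge len 18.4 mod90 18.9  mid [9.3446 6.819 ] dist from centre 11.1
edge len 22.5 mod90 18.9  mid [-4.264  11.8913] dist from centre 12.6
edge len 26.0 mod90 82.2  mid [-0.5332 -0.1419] dist from centre 0.2
```

```bash
python3 -W ignore - <<'E'
from plate import *
p=optics.camera_params("wrist"); im,d=optics.capture("wrist"); np.savez("w11.npz",d=d,**p); cv2.imwrite("pics/wrist11.png",im)
s=sensors.get_state(); R=Ro.from_rotvec(s["orientation"]).as_matrix()
P=(cloud(d,p)-s["position"])@R*1000; c=proj(s["position"]+R@[.016,0,.170],p)[0].astype(int); print("handle face", [P[c[1],c[0]+k].round(1) for k in (-10,-5,0,5,10)])
X=np.array([.459,.179,.067]); tiles=[]
S=10
for f,g in (("w2","w2"),("w3","w3"),("w9","wrist9"),("w11","wrist11")):
    z=np.load(f+".npz"); p={k:z[k] for k in ("camera_matrix","R","t")}; im=cv2.imread(f"pics/{g}.png"); Q=cloud(z["d"],p)-X
    hsv=cv2.cvtColor(im,cv2.COLOR_BGR2HSV); a,b,h=Q@ex*1e3,Q@ey*1e3,Q@n*1e3
    m=(hsv[...,0]>12)&(hsv[...,0]<30)&(hsv[...,1]>110)&(hsv[...,2]>90)&(a>17)&(a<40)&(abs(b)<25)&(h>-14)&(h<5)
    hh=np.median(h[m]); k=m&(abs(h-hh)<2)
    print(f,m.sum(),"jaw h",hh.round(1),"ex med",np.median(a[k]).round(2),"pct",np.percentile(a[k],[5,95]).round(1),"ey",np.percentile(b[k],[2,98]).round(1))
    # rectified crop of the jaw plane (h=-8), ex 15..45, ey -25..25
    uv=np.float32([proj(X+n*-.008+ex*u+ey*v,p)[0] for u,v in ((.045,.025),(.045,-.025),(.012,-.025),(.012,.025))])
    H=cv2.getPerspectiveTransform(uv,np.float32([(0,0),(390,0),(390,257),(0,257)])); tiles.append(cv2.warpPerspective(im,H,(390,257)))
cv2.imwrite("pics/jaw.png",np.vstack([np.hstack(tiles[:2]),np.hstack(tiles[2:])]))
E
```

```text
handle face [array([ 16.7,  -5.5, 168.8]), array([ 16.4,  -2.8, 169.6]), array([ 16.7,  -0.1, 168.8]), array([ 17.3,   2.6, 167.4]), array([ 15.9,   5.4, 170.8])]
w2 326 jaw h -7.7 ex med 23.99 pct [19.6 27. ] ey [-16.6  17. ]
w3 480 jaw h -7.4 ex med 24.28 pct [19.  27.5] ey [-16.5  17. ]
w9 358 jaw h -7.7 ex med 26.17 pct [23.3 29.1] ey [-17.4  18.3]
w11 473 jaw h -7.7 ex med 25.83 pct [23.  28.9] ey [-17.2  18.2]
```

View pics/jaw.png

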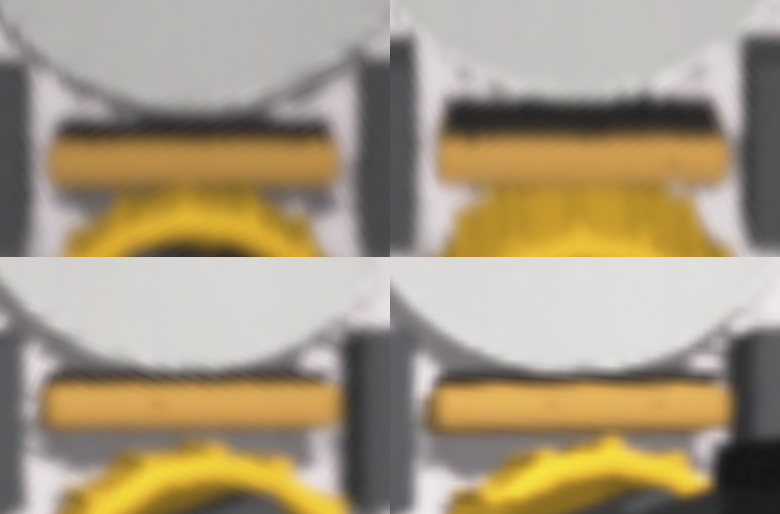

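The rectified crops show the jaw has advanced about 2 mm. Its dark pad now meets the lens edge (y≈115 of each lower tile), where there was a gap before. I'll check the profile across that edge numerically.

```bash
python3 -W ignore - <<'E'
from plate import *
X=np.array([.459,.179,.067])
# height of lens top vs jaw, and the brightness profile along ex at several ey, in the plane h=-8
for f,g in (("w2","w2"),("w3","w3"),("w9","wrist9"),("w10","wrist10"),("w11","wrist11")):
    z=np.load(f+".npz"); p={k:z[k] for k in ("camera_matrix","R","t")}; im=cv2.imread(f"pics/{g}.png"); Q=cloud(z["d"],p)-X
    a,b,h=Q@ex*1e3,Q@ey*1e3,Q@n*1e3; o=(-p["R"].T@p["t"]-X)
    k=(a>36)&(a<46)&(abs(b)<8); print(f,"lens h",np.median(h[k]).round(1),"cam ex,ey,n",(np.array([o@ex,o@ey,o@n])*1e3).round(0))
    V=cv2.cvtColor(im,cv2.COLOR_BGR2GRAY)
    u=np.arange(20,37,.5); uv=np.array([[proj(X+n*-.008+ex*t*1e-3+ey*v*1e-3,p)[0] for t in u] for v in (-1,0,1,2)]).astype(np.float32)
    print(cv2.remap(V,uv[...,0],uv[...,1],cv2.INTER_LINEAR).mean(0).round(0).astype(int))
print(u)
E
```

```text
w2 lens h 212.3 cam ex,ey,n [ 86.   2. 289.]
[130 124 122 124 129 134 138 142 145 146 146 141 130 114  94  74  58  50
  52  64  86 109 132 153 166 175 179 181 182 182 182 182 182 182]
w3 lens h -11.7 cam ex,ey,n [164.  17. 227.]
[145 142 141 142 146 150 153 156 158 160 162 160 154 141 120  96  74  57
  46  42  41  45  58  86 119 152 176 190 196 196 196 195 195 195]
w9 lens h 206.0 cam ex,ey,n [ 30.  74. 256.]
[148 134 126 122 117 117 121 132 146 157 164 169 172 174 175 170 158 134
 106  91 102 134 170 196 207 212 213 213 214 214 214 214 214 214]
w10 lens h -11.8 cam ex,ey,n [-29.  73. 254.]
[212 208 190 163 137 123 126 142 158 172 180 186 190 191 190 185 167 138
 117 117 144 182 210 223 228 229 229 230 230 230 230 230 230 230]
w11 lens h -11.6 cam ex,ey,n [  7.  79. 216.]
[172 147 131 122 114 108 117 135 154 167 174 178 181 183 184 182 170 141
 104  95 108 150 183 208 216 220 222 221 221 221 222 221 222 222]
[20.  20.5 21.  21.5 22.  22.5 23.  23.5 24.  24.5 25.  25.5 26.  26.5
 27.  27.5 28.  28.5 29.  29.5 30.  30.5 31.  31.5 32.  32.5 33.  33.5
 34.  34.5 35.  35.5 36.  36.5]
```

```bash
cat > tn.py <<'E'
from goal import *
s=sensors.get_state(); R=Ro.from_rotvec(s["orientation"]).as_matrix(); y=R[:,1]
print("ang %.1f Tn %.3f Fn %.1f Fex %.1f Fey %.1f"%(np.degrees(np.arctan2(y@ey,y@ex)),s["ft_torque"]@n,s["ft_force"]@n,s["ft_force"]@ex,s["ft_force"]@ey))
E
for k in 1 2 3 4; do python3 -m inch '[{"rotation":[0,0,0],"xyz":[0,0,0],"gripper":1}]' >/dev/null; python3 tn.py; done
python3 -m inch '[{"rotation":[0.028,-0.004,-0.053],"xyz":[0,0,0],"gripper":1},{"rotation":[0.028,-0.004,-0.053],"xyz":[0,0,0],"gripper":1}]' >/dev/null
for k in 1 2 3 4; do python3 -m inch '[{"rotation":[0,0,0],"xyz":[0,0,0],"gripper":1}]' >/dev/null; python3 tn.py; done
python3 -m inch '[{"rotation":[0.028,-0.004,-0.053],"xyz":[0,0,0],"gripper":1},{"rotation":[0.028,-0.004,-0.053],"xyz":[0,0,0],"gripper":1}]' >/dev/null
for k in 1 2 3 4; do python3 -m inch '[{"rotation":[0,0,0],"xyz":[0,0,0],"gripper":1}]' >/dev/null; python3 tn.py; done
python3 -W ignore pl.py
```

```text
ang -5.7 Tn 0.086 Fn -1.9 Fex 0.0 Fey -5.4
ang -5.7 Tn 0.054 Fn -1.1 Fex 0.5 Fey -4.8
ang -5.7 Tn 0.109 Fn -2.2 Fex 1.0 Fey -5.2
ang -5.7 Tn 0.048 Fn -0.8 Fex 0.9 Fey -5.3
ang -9.1 Tn 0.096 Fn -1.1 Fex 0.1 Fey -5.1
ang -9.1 Tn 0.072 Fn -1.4 Fex -0.8 Fey -5.0
ang -9.1 Tn 0.053 Fn -0.5 Fex 0.2 Fey -5.6
ang -9.1 Tn 0.105 Fn -0.2 Fex -0.4 Fey -5.3
ang -12.6 Tn 0.105 Fn -1.1 Fex 0.1 Fey -6.1
ang -12.5 Tn 0.084 Fn -1.1 Fex -0.5 Fey -4.8
ang -12.5 Tn 0.039 Fn -1.4 Fex 0.0 Fey -6.4
ang -12.5 Tn 0.061 Fn -1.5 Fex -0.4 Fey -5.3
edge len 17.4 mod90 22.3  mid [9.8721 6.8964] dist from centre 11.8
edge len 18.3 mod90 21.5  mid [-6.5107 11.8129] dist from centre 13.4
edge len 27.5 mod90 77.4  mid [-0.7251 -0.5429] dist from centre 0.7
```

```bash
python3 -m inch '[{"rotation":[-0.056,0.008,0.106],"xyz":[0,0,0],"gripper":1},{"rotation":[-0.112,0.016,0.212],"xyz":[0,0,0],"gripper":1},{"rotation":[-0.168,0.024,0.318],"xyz":[0,0,0],"gripper":1},{"rotation":[-0.26,0.037,0.495],"xyz":[0,0,0],"gripper":1},{"rotation":[-0.26,0.037,0.495],"xyz":[0,0,0],"gripper":1}]' 60 >/dev/null
python3 -m inch '[{"rotation":[0,0,0],"xyz":[0,0,0],"gripper":1}]' >/dev/null; python3 st.py
python3 -m inch '[{"rotation":[0,0,0],"xyz":[-0.01,-0.1,0],"gripper":1},{"rotation":[0,0,0],"xyz":[0.08,-0.11,-0.18],"gripper":1},{"rotation":[0,0,0],"xyz":[0.08,-0.11,-0.18],"gripper":1}]' >/dev/null
python3 st.py; python3 -W ignore pl.py
```

```text
t 18.0333 tool y angle 19.7403416377627 F n,ex,ey -2.6985123876515584 0.9374017112288002 -3.823352479918787 T.n -0.039341052908938245 T [-0.8178  0.1532 -0.4865] axis err deg 0.08072666242180215 j7 -0.8694870592361398
tip off mm n,ex,ey -7.811639429586618 0.23665434518383224 0.37405786942182595
t 18.2833 tool y angle 19.27971849572745 F n,ex,ey -0.8963807668744619 -0.1898102349064159 -0.7368739495153608 T.n 0.0007481768257356844 T [-0.0404  0.4287 -0.0527] axis err deg 0.11708276680527444 j7 -0.8803891660350109
tip off mm n,ex,ey -9.936952978760548 0.027763524947240284 -0.14351648319248353
edge len 21.6 mod90 21.3  mid [-5.3267 11.9279] dist from centre 13.0
edge len 9.5 mod90 13.8  mid [-14.2644   3.3793] dist from centre 13.0
edge len 23.4 mod90 17.2  mid [-1.9424  2.2228] dist from centre 2.7
edge len 11.1 mod90 23.8  mid [ 6.9952 10.7714] dist from centre 10.8
```

```bash
python3 -m inch '[{"rotation":[0.056,-0.008,-0.106],"xyz":[0,0,0],"gripper":1},{"rotation":[0.102,-0.015,-0.194],"xyz":[0,0,0],"gripper":1},{"rotation":[0.102,-0.015,-0.194],"xyz":[0,0,0],"gripper":1}]' >/dev/null; python3 tn.py
python3 -m inch '[{"rotation":[0.028,-0.004,-0.053],"xyz":[0,0,0],"gripper":1},{"rotation":[0.028,-0.004,-0.053],"xyz":[0,0,0],"gripper":1}]' >/dev/null;python3 tn.py
python3 -m inch '[{"rotation":[0.028,-0.004,-0.053],"xyz":[0,0,0],"gripper":1},{"rotation":[0.028,-0.004,-0.053],"xyz":[0,0,0],"gripper":1}]' >/dev/null;python3 tn.py
python3 -m inch '[{"rotation":[0.028,-0.004,-0.053],"xyz":[0,0,0],"gripper":1},{"rotation":[0.028,-0.004,-0.053],"xyz":[0,0,0],"gripper":1}]' >/dev/null;python3 tn.py
python3 -m inch '[{"rotation":[0.028,-0.004,-0.053],"xyz":[0,0,0],"gripper":1},{"rotation":[0.028,-0.004,-0.053],"xyz":[0,0,0],"gripper":1}]' >/dev/null;python3 tn.py
python3 st.py; python3 -W ignore pl.py
```

```text
ang 6.4 Tn 0.049 Fn 0.5 Fex -0.0 Fey -1.4
ang 3.3 Tn 0.017 Fn -1.7 Fex -0.1 Fey -1.4
ang -0.1 Tn 0.034 Fn -0.7 Fex -0.5 Fey -1.2
ang -3.5 Tn 0.129 Fn -1.2 Fex -1.4 Fey -1.9
ang -6.9 Tn 0.141 Fn -1.6 Fex -0.2 Fey -1.2
t 19.25 tool y angle -6.9343667375207305 F n,ex,ey -1.5531802099778613 -0.22395583433827138 -1.1951630964167108 T.n 0.14085813971363936 T [-0.3752  0.6006 -0.0831] axis err deg 0.06362353206321336 j7 -1.3301718738265478
tip off mm n,ex,ey -9.975208125107486 0.044119104301612935 -0.8887488976098153
edge len 18.6 mod90 20.0  mid [9.7811 6.1358] dist from centre 11.3
edge len 16.3 mod90 21.8  mid [-6.9362 11.826 ] dist from centre 13.6
edge len 27.3 mod90 81.3  mid [-0.5129 -0.5485] dist from centre 0.6
```

```bash
for k in 1 2 3; do python3 -m inch '[{"rotation":[0,0,0],"xyz":[0,0,0],"gripper":1}]' >/dev/null; python3 tn.py; done
python3 -m inch '[{"rotation":[0.028,-0.004,-0.053],"xyz":[0,0,0],"gripper":1},{"rotation":[0.028,-0.004,-0.053],"xyz":[0,0,0],"gripper":1}]' >/dev/null
for k in 1 2 3; do python3 -m inch '[{"rotation":[0,0,0],"xyz":[0,0,0],"gripper":1}]' >/dev/null; python3 tn.py; done
python3 -W ignore - <<'E'
from plate import *
p=optics.camera_params("wrist"); im,d=optics.capture("wrist"); cv2.imwrite("pics/wrist12.png",im); plate(im,d,p,0,0)
s=sensors.get_state(); R=Ro.from_rotvec(s["orientation"]).as_matrix()
P=(cloud(d,p)-s["position"])@R*1000
for zz in (.150,.160,.170,.180,.190):
    c=proj(s["position"]+R@[.0165,0,zz],p)[0].astype(int); print(zz,[P[c[1],c[0]+k].round(1).tolist() for k in (-9,-6,-3,0,3,6,9)])
E
```

```text
ang -6.8 Tn 0.122 Fn -2.0 Fex -0.7 Fey -1.5
ang -6.9 Tn 0.172 Fn -2.7 Fex 0.2 Fey -2.4
ang -6.9 Tn 0.161 Fn -1.4 Fex 0.2 Fey -2.4
ang -10.4 Tn 0.113 Fn -2.5 Fex 0.2 Fey -2.7
ang -10.4 Tn 0.067 Fn -1.4 Fex 1.0 Fey -1.6
ang -10.4 Tn 0.183 Fn -1.8 Fex -0.0 Fey -1.0
edge len 28.1 mod90 76.2  mid [-0.2279 -1.0129] dist from centre 1.0
edge len 20.1 mod90 19.3  mid [10.0863  5.1057] dist from centre 11.2
edge len 19.4 mod90 21.2  mid [-5.9278 11.7319] dist from centre 13.1
0.15 [[17.2, -4.6, 149.2], [17.0, -3.2, 149.7], [16.9, -1.7, 149.8], [16.4, -0.3, 150.8], [17.0, 1.1, 149.6], [16.9, 2.6, 149.7], [16.3, 4.0, 151.0]]
0.16 [[16.8, -4.9, 160.4], [16.4, -3.3, 161.5], [16.6, -1.8, 161.0], [16.3, -0.3, 161.7], [17.4, 1.3, 159.3], [16.8, 2.8, 160.5], [15.8, 4.4, 162.9]]
0.17 [[17.0, -5.1, 169.4], [16.7, -3.5, 170.1], [16.7, -1.8, 170.1], [17.0, -0.2, 169.3], [16.9, 1.4, 169.6], [16.6, 3.1, 170.3], [16.1, 4.7, 171.5]]
0.18 [[16.7, -5.3, 180.5], [16.8, -3.6, 180.3], [17.0, -1.9, 179.7], [16.9, -0.2, 180.0], [16.7, 1.6, 180.5], [16.6, 3.3, 180.8], [15.5, 5.1, 183.4]]
0.19 [[16.6, -5.6, 190.8], [16.9, -3.7, 190.0], [17.0, -1.9, 189.6], [17.2, -0.1, 189.1], [16.9, 1.7, 190.0], [16.3, 3.6, 191.4], [15.2, 5.5, 194.5]]
```

With the key centred, the torque reaches 0.12–0.17 N m, over twice the screw friction. The screw does not move and the jaw sits on the lens, so it is home. I'll unload the key within its play and withdraw it along the axis.

```bash
python3 -m inch '[{"rotation":[-0.05,0.007,0.09],"xyz":[0,0,0],"gripper":1},{"rotation":[-0.1,0.014,0.18],"xyz":[0,0,0],"gripper":1},{"rotation":[-0.15,0.021,0.28],"xyz":[0,0,0],"gripper":1},{"rotation":[-0.206,0.029,0.391],"xyz":[0,0,0],"gripper":1},{"rotation":[-0.206,0.029,0.391],"xyz":[0,0,0],"gripper":1}]' >/dev/null; python3 tn.py
python3 -m inch '[{"rotation":[0,0,0],"xyz":[-0.46,0.07,0.88],"gripper":1},{"rotation":[0,0,0],"xyz":[-0.93,0.13,1.77],"gripper":1},{"rotation":[0,0,0],"xyz":[-1.39,0.2,2.65],"gripper":1},{"rotation":[0,0,0],"xyz":[-2.1,0.3,3.97],"gripper":1},{"rotation":[0,0,0],"xyz":[-2.79,0.4,5.3],"gripper":1}]'
python3 -m inch '[{"rotation":[0,0,0],"xyz":[0,0,1.5],"gripper":1},{"rotation":[0,0,0],"xyz":[0,0,1.5],"gripper":1}]'
python3 -W ignore pl.py
python3 - <<'E'
from goal import *
a=np.radians(75); y=np.array([np.cos(a),np.sin(a),0]); zt=np.array([0,0,-1.]); R=np.c_[np.cross(y,zt),y,zt]
delta(R,np.array([.41,.0,.43])); print(sensors.get_state()["joint_positions"])
E
```

```text
ang 15.3 Tn -0.007 Fn -1.8 Fex -0.1 Fey -0.5
time_s: 20.85
position: [0.3217, 0.1979, 0.3271]
orientation: [1.804, 2.023, 0.377]
ft_force: [0.9, -0.0, -1.1]
gripper_width: 0.177
grasp_force: 60.0
time_s: 21.02
position: [0.3223, 0.1986, 0.3444]
orientation: [1.801, 2.022, 0.383]
ft_force: [1.1, 1.2, -1.1]
gripper_width: 0.18
grasp_force: 60.0
edge len 22.2 mod90 25.1  mid [-5.8066 10.6892] dist from centre 12.1
edge len 22.1 mod90 23.9  mid [-11.3725  -4.0931] dist from centre 12.1
edge len 18.2 mod90 17.8  mid [  1.77   -11.3919] dist from centre 11.4
edge len 20.7 mod90 20.2  mid [10.2339  4.1866] dist from centre 11.1
xyz cm [  8.7721 -19.8225   8.7086] rot [-0.233   0.4675  1.168 ]
[-0.1951 -0.3049 -0.5535  2.2529  0.2904  0.851  -0.7971]
```

```bash
python3 -m inch '[{"rotation":[0,0,0],"xyz":[0,0,0],"gripper":1},{"rotation":[0,0,0],"xyz":[0,0,0],"gripper":1}]' >/dev/null
cat > pf.py <<'E'
from plate import *
def fit(im,d,p):
    """subpixel-ish plate edge directions: dark/yellow-or-bright boundary, line fit per side, clamp frame"""
    X=np.array([.459,.179,.067])+.002*n; S=12; W=34
    uv=np.float32([proj(X+ex*u*1e-3+ey*v*1e-3,p)[0] for u,v in ((W/2,W/2),(W/2,-W/2),(-W/2,-W/2),(-W/2,W/2))])
    H=cv2.getPerspectiveTransform(uv,np.float32([(0,0),(W*S,0),(W*S,W*S),(0,W*S)]))
    T=cv2.warpPerspective(im,H,(W*S,W*S),flags=cv2.INTER_CUBIC); hsv=cv2.cvtColor(T,cv2.COLOR_BGR2HSV)
    m=((hsv[...,1]<75)&(hsv[...,2]<115)).astype(np.uint8); m=cv2.morphologyEx(m,cv2.MORPH_OPEN,np.ones((25,25)))
    cs,_=cv2.findContours(m,cv2.RETR_EXTERNAL,cv2.CHAIN_APPROX_NONE); c=cv2.convexHull(max(cs,key=cv2.contourArea)); raw=max(cs,key=cv2.contourArea).reshape(-1,2).astype(float)
    q=np.c_[W/2-raw[:,1]/S, W/2-raw[:,0]/S]  # ex, ey mm
    for k in range(4):
        best=None
        for g in np.arange(0,90,1.):
            t=np.radians(g+90*k); nn=np.array([np.cos(t),np.sin(t)]); dd=q@nn
            sel=(abs(dd-np.percentile(dd,99.5))<1)&(abs(q@[-nn[1],nn[0]])<7)
            if best is None or sel.sum()>best[0]: best=(sel.sum(),sel,g)
        l=cv2.fitLine(q[best[1]].astype(np.float32),cv2.DIST_HUBER,0,.01,.01).ravel(); print("side %d N %d dir mod90 %.1f"%(k,best[0],np.degrees(np.arctan2(l[1],l[0]))%90),end="; ")
    print()
E
python3 -W ignore - <<'E'
from pf import *
p=optics.camera_params("wrist"); im,d=optics.capture("wrist"); np.savez("w13.npz",d=d,**p); cv2.imwrite("pics/wrist13.png",im)
for f,g in (("w2","w2"),("w9","wrist9"),("w10","wrist10"),("w13","wrist13")):
    z=np.load(f+".npz"); fit(cv2.imread(f"pics/{g}.png"),z["d"],{k:z[k] for k in ("camera_matrix","R","t")})
E
```

```text
side 0 N 160 dir mod90 73.0; side 1 N 160 dir mod90 70.6; side 2 N 160 dir mod90 72.5; side 3 N 149 dir mod90 82.2; 
side 0 N 159 dir mod90 20.0; side 1 N 158 dir mod90 21.7; side 2 N 152 dir mod90 64.8; side 3 N 110 dir mod90 18.9; 
side 0 N 157 dir mod90 21.8; side 1 N 162 dir mod90 20.0; side 2 N 157 dir mod90 19.7; side 3 N 77 dir mod90 85.3; 
side 0 N 155 dir mod90 22.7; side 1 N 160 dir mod90 22.0; side 2 N 156 dir mod90 21.9; side 3 N 155 dir mod90 22.6;
```

The flats now read 22.3°, against 20.3° at the stop. The total to the stop was 51.6°, which is exactly 0.9 rad. Turning back inside the recess dragged the screw about 2° open. I'll re-insert, press it home again, and withdraw straight this time.

```bash
python3 -m inch '[{"rotation":[-0.04,0.006,0.075],"xyz":[0,0,-1.5],"gripper":1},{"rotation":[-0.04,0.006,0.075],"xyz":[0,0,-1.5],"gripper":1},{"rotation":[-0.04,0.006,0.075],"xyz":[0,0,-1.5],"gripper":1},{"rotation":[-0.04,0.006,0.075],"xyz":[0,0,-1.5],"gripper":1}]'
python3 st.py
```

```text
time_s: 21.62
position: [0.3221, 0.1975, 0.3266]
orientation: [1.709, 2.093, 0.349]
ft_force: [-0.2, -0.1, -0.7]
gripper_width: 0.178
grasp_force: 60.0
t 21.6167 tool y angle 19.656328717604573 F n,ex,ey -0.49613329754453317 -0.45886694336132827 -0.08908359436225306 T.n 0.022621137655873782 T [0.0673 0.5257 0.0215] axis err deg 0.03235282582400857 j7 -0.7473256729218101
tip off mm n,ex,ey 50.062894566811025 -0.15334610329948567 -0.8780234437894509
```

```bash
python3 -m inch '[{"rotation":[0,0,0],"xyz":[0.7,-0.1,-1.32],"gripper":1},{"rotation":[0,0,0],"xyz":[1.39,-0.2,-2.65],"gripper":1},{"rotation":[0,0,0],"xyz":[1.86,-0.27,-3.53],"gripper":1},{"rotation":[0,0,0],"xyz":[2.09,-0.3,-3.97],"gripper":1},{"rotation":[0,0,0],"xyz":[2.09,-0.3,-3.97],"gripper":1}]'
python3 -m inch '[{"rotation":[0,0,0],"xyz":[0.23,-0.03,-0.44],"gripper":1},{"rotation":[0,0,0],"xyz":[0.46,-0.07,-0.88],"gripper":1},{"rotation":[0,0,0],"xyz":[0.68,-0.1,-1.28],"gripper":1},{"rotation":[0,0,0],"xyz":[0.68,-0.1,-1.28],"gripper":1}]' >/dev/null
python3 st.py
python3 -m inch '[{"rotation":[0.056,-0.008,-0.106],"xyz":[0,0,0],"gripper":1},{"rotation":[0.112,-0.016,-0.212],"xyz":[0,0,0],"gripper":1},{"rotation":[0.168,-0.024,-0.318],"xyz":[0,0,0],"gripper":1},{"rotation":[0.195,-0.028,-0.371],"xyz":[0,0,0],"gripper":1},{"rotation":[0.195,-0.028,-0.371],"xyz":[0,0,0],"gripper":1}]' >/dev/null
for k in 1 2 3; do python3 -m inch '[{"rotation":[0,0,0],"xyz":[0,0,0],"gripper":1}]' >/dev/null; python3 tn.py; done
python3 -W ignore -c '
from pf import *
p=optics.camera_params("wrist"); im,d=optics.capture("wrist"); fit(im,d,p)'
```

```text
time_s: 22.03
position: [0.3432, 0.1943, 0.2864]
orientation: [1.709, 2.094, 0.347]
ft_force: [-0.1, 0.2, -2.2]
gripper_width: 0.174
grasp_force: 60.0
t 22.3667 tool y angle 19.777117498420797 F n,ex,ey -1.416896097006057 -1.693628004993605 -1.313312705642837 T.n -0.08277571126289515 T [ 0.1004  0.6029 -0.0863] axis err deg 0.016579409610591088 j7 -0.8715817101069742
tip off mm n,ex,ey -9.97935339773983 -0.16279000627701484 -1.1901174351473254
ang -4.1 Tn 0.120 Fn -1.5 Fex -1.9 Fey 0.0
ang -4.1 Tn 0.098 Fn -2.1 Fex -0.9 Fey 0.0
ang -4.2 Tn 0.081 Fn -1.6 Fex -1.8 Fey -0.5
side 0 N 158 dir mod90 20.6; side 1 N 161 dir mod90 20.5; side 2 N 47 dir mod90 8.0; side 3 N 47 dir mod90 8.0;
```

Back to 20.5° (home). Withdrawing straight.

```bash
python3 -m inch '[{"rotation":[0,0,0],"xyz":[-0.46,0.07,0.88],"gripper":1},{"rotation":[0,0,0],"xyz":[-0.93,0.13,1.77],"gripper":1},{"rotation":[0,0,0],"xyz":[-1.39,0.2,2.65],"gripper":1},{"rotation":[0,0,0],"xyz":[-2.1,0.3,3.97],"gripper":1},{"rotation":[0,0,0],"xyz":[-2.79,0.4,5.3],"gripper":1}]'
python3 -m inch '[{"rotation":[0,0,0],"xyz":[0,0,1.5],"gripper":1},{"rotation":[0,0,0],"xyz":[0,0,1.5],"gripper":1},{"rotation":[0,0,0],"xyz":[0,0,1.5],"gripper":1}]' >/dev/null
python3 -W ignore - <<'E'
from pf import *
p=optics.camera_params("wrist"); im,d=optics.capture("wrist"); fit(im,d,p); cv2.imwrite("pics/wrist14.png",im)
a=np.radians(75); y=np.array([np.cos(a),np.sin(a),0]); zt=np.array([0,0,-1.]); R=np.c_[np.cross(y,zt),y,zt]
delta(R,np.array([.41,.0,.43])); 
s=sensors.get_state(); Q=Ro.from_rotvec(s["orientation"]).as_matrix(); P=(cloud(d,p)-s["position"])@Q*1000
for zz in (.150,.170,.190):
    c=proj(s["position"]+Q@[.0165,0,zz],p)[0].astype(int); print(zz,[P[c[1],c[0]+k].round(1).tolist() for k in (-6,0,6)])
E
```

```text
time_s: 23.5
position: [0.3215, 0.1975, 0.3276]
orientation: [2.14, 1.722, 0.468]
ft_force: [0.1, 0.8, -1.3]
gripper_width: 0.181
grasp_force: 60.0
side 0 N 158 dir mod90 21.2; side 1 N 159 dir mod90 21.3; side 2 N 159 dir mod90 19.9; side 3 N 157 dir mod90 22.4; 
xyz cm [  8.8118 -19.7455   8.8223] rot [-0.3142  0.4389  1.4922]
0.15 [[17.4, -2.9, 148.3], [16.9, -0.0, 149.1], [17.4, 2.8, 148.3]]
0.17 [[17.2, -3.8, 169.7], [17.1, -0.5, 169.8], [17.5, 2.8, 168.9]]
0.19 [[17.6, -4.1, 187.3], [17.1, -0.5, 188.7], [17.6, 3.1, 187.3]]
```

```bash
python3 -m inch '[{"rotation":[-0.105,0.146,0.497],"xyz":[0,0,3],"gripper":1},{"rotation":[-0.105,0.146,0.497],"xyz":[1,0,6],"gripper":1},{"rotation":[-0.105,0.146,0.497],"xyz":[3,-1,8.8],"gripper":1},{"rotation":[-0.105,0.146,0.497],"xyz":[3,-2,8.8],"gripper":1},{"rotation":[-0.105,0.146,0.497],"xyz":[3,-2,8.8],"gripper":1}]'
python3 -m inch '[{"rotation":[-0.105,0.146,0.497],"xyz":[1,-2,0],"gripper":1},{"rotation":[-0.105,0.146,0.497],"xyz":[2,-4,0],"gripper":1},{"rotation":[-0.105,0.146,0.497],"xyz":[3,-6,0],"gripper":1},{"rotation":[-0.105,0.146,0.497],"xyz":[3,-9,0],"gripper":1},{"rotation":[-0.105,0.146,0.497],"xyz":[3,-9,0],"gripper":1}]'
python3 -m inch '[{"rotation":[-0.105,0.146,0.497],"xyz":[1,-2,0],"gripper":1},{"rotation":[-0.105,0.146,0.497],"xyz":[2,-4,0],"gripper":1},{"rotation":[-0.105,0.146,0.497],"xyz":[2.8,-6,0],"gripper":1},{"rotation":[-0.105,0.146,0.497],"xyz":[2.8,-8.8,0],"gripper":1},{"rotation":[-0.105,0.146,0.497],"xyz":[2.8,-8.8,0],"gripper":1}]'
python3 -W ignore - <<'E'
from pf import *
a=np.radians(75); y=np.array([np.cos(a),np.sin(a),0]); zt=np.array([0,0,-1.]); R=np.c_[np.cross(y,zt),y,zt]
delta(R,np.array([.4475,-.190,.40])); print(sensors.get_state()["joint_positions"])
E
```

```text
time_s: 24.22
position: [0.3534, 0.1757, 0.4308]
orientation: [1.695, 2.316, 0.341]
ft_force: [0.3, 0.0, -1.4]
gripper_width: 0.179
grasp_force: 60.0
time_s: 24.63
position: [0.3826, 0.0831, 0.4285]
orientation: [1.115, 2.794, 0.177]
ft_force: [0.3, -0.7, -1.9]
gripper_width: 0.18
grasp_force: 60.0
time_s: 25.05
position: [0.4103, -0.0049, 0.4286]
orientation: [-0.408, -3.112, 0.007]
ft_force: [0.8, 0.4, -1.2]
gripper_width: 0.182
grasp_force: 60.0
xyz cm [  3.7209 -18.5087  -2.8623] rot [ 0.0042 -0.0034 -0.0012]
[-0.323  -0.1754  0.1973  1.9502  0.0388  1.3676  1.1735]
```

```bash
python3 -m inch '[{"rotation":[0.004,-0.003,-0.001],"xyz":[1,-4,0],"gripper":1},{"rotation":[0.004,-0.003,-0.001],"xyz":[2,-8,0],"gripper":1},{"rotation":[0.004,-0.003,-0.001],"xyz":[3,-12,0],"gripper":1},{"rotation":[0.004,-0.003,-0.001],"xyz":[3.7,-16,-1],"gripper":1},{"rotation":[0.004,-0.003,-0.001],"xyz":[3.7,-18.5,-1],"gripper":1}]' >/dev/null
python3 -m inch '[{"rotation":[0,0,0],"xyz":[0,0,0],"gripper":1},{"rotation":[0,0,0],"xyz":[0,0,0],"gripper":1},{"rotation":[0,0,0],"xyz":[0,0,0],"gripper":1}]'
python3 -W ignore - <<'E'
from h import *
np.set_printoptions(precision=4,suppress=True)
p=optics.camera_params("wrist"); im,d=optics.capture("wrist"); cv2.imwrite("pics/wrist15.png",im); s=sensors.get_state()
# rectify the plane z=.05 round the well, 8 px/mm, 60 mm square
c0=np.array([.447,-.19]); W=60;S=8
uv=np.float32([proj([c0[0]+u*.03,c0[1]+v*.03,.05],p)[0] for u,v in ((1,1),(1,-1),(-1,-1),(-1,1))])
H=cv2.getPerspectiveTransform(uv,np.float32([(0,0),(W*S,0),(W*S,W*S),(0,W*S)])); T=cv2.warpPerspective(im,H,(W*S,W*S)); cv2.imwrite("pics/well.png",T)
P=cloud(d,p); D=cv2.warpPerspective(P[...,2].astype(np.float32),H,(W*S,W*S),flags=cv2.INTER_NEAREST)
print((D[::24,::24]*1000).round(0).astype(int)); print(cv2.cvtColor(T,cv2.COLOR_BGR2GRAY)[::24,::24])
m=((D<.043)&(D>-.02)).astype(np.uint8)
for a,c,l in blobs(m,2000):
    y,x=np.nonzero(l); (cc,r)=cv2.minEnclosingCircle(np.c_[x,y].astype(np.float32)); print(a/S/S,"centroid",c0+(30-np.array([c[1],c[0]])/S)*1e-3,"circle",c0+(30-np.array([cc[1],cc[0]])/S)*1e-3,"r mm",r/S)
print(s["position"])
E
```

```text
time_s: 25.72
position: [0.447, -0.1848, 0.4192]
orientation: [0.413, 3.112, 0.006]
ft_force: [-0.3, 0.1, -1.2]
gripper_width: 0.179
grasp_force: 60.0
[[ 1  6 49 49 50 51 50 50 51 51 50 51 51 51 50 52 50 49 50 50]
 [ 1  6 51 49 49 51 51 51 50 48 51 50 51 50 49 51 52 50 51 50]
 [ 0  6 51 51 50 50 50 50 51 50 50 51 49 50 51 51 50 51 50 50]
 [ 0  7 50 49 50 51 50 51 51 51 49 49 49 49 50 50 50 52 50 50]
 [-1  6 49 50 50 50 49 49 50 51 49 51 51 51 50 52 49 50 50 49]
 [ 2  6 50 50 50 50 50 50 50 50 50 50 49 50 51 51 50 50 50 51]
 [-1 50 49 50 50 50 50 50 51 51 51 50 51 50 49 51 51 50 51 51]
 [-2  5 50 50 51 50 50 51 51 49 46 50 49 50 49 50 50 51 50 50]
 [ 0 51 50 51 51 50 49 50 42 34 35 34 41 51 50 49 52 51 49 50]
 [ 2  5 49 52 51 50 52 46 26 19 17 23 33 46 50 49 50 49 49 51]
 [ 4 50 50 50 50 51 50 17  9  5  6 13 22 37 51 51 51 50 50 50]
 [ 0 51 50 50 51 51 51  6  5  5  5  6 10 36 51 51 50 49 50 50]
 [ 4 49 49 52 50 51 51 49  5  5  6  7  7 52 49 52 50 50 49 49]
 [ 5 50 49 51 51 51 49 51  7  7  7  7 49 50 51 50 49 50 50 49]
 [ 5 51 50 51 49 50 50 51 51 51 51 50 49 50 52 51 51 50 51 50]
 [ 5
[... 1594 characters left out ...]
09 117 118 120  95  87  94  96  94  90  92  92  93  92  91  90  88
   90  96]
 [ 62 111 117 117 113  90  88  93  97  93  90  92  93  93  94  91  90  89
   88  90]
 [ 59 111 117 118 105  89  88  95  96  94  92  92  92  94  93  91  91  88
   89  86]
 [ 67 113 118 117  98  89  88  94  96  93  90  92  92  91  93  92  90  89
   89  85]
 [ 70 114 118 115  93  88  88  94  96  92  90  91  91  92  94  92  90  88
   88  85]]
144.3125 centroid [ 0.4549 -0.1614] circle [ 0.4471 -0.1618] r mm 29.988618850708008
86.3125 centroid [ 0.4338 -0.2188] circle [ 0.4391 -0.2182] r mm 22.064638137817383
299.515625 centroid [ 0.4456 -0.1899] circle [ 0.4455 -0.1899] r mm 10.585725784301758
[ 0.4471 -0.1844  0.4194]
```

The empty well shows in the depth at (0.4455,-0.1899) with radius 10.6 mm, against 10.5 given. Lowering the key into it.

```bash
python3 -m inch '[{"rotation":[0,0,0],"xyz":[-0.08,-0.56,0],"gripper":1},{"rotation":[0,0,0],"xyz":[-0.08,-0.56,-3],"gripper":1},{"rotation":[0,0,0],"xyz":[-0.08,-0.56,-6],"gripper":1},{"rotation":[0,0,0],"xyz":[-0.08,-0.56,-9],"gripper":1},{"rotation":[0,0,0],"xyz":[-0.08,-0.56,-10],"gripper":1}]' >/dev/null
python3 -m inch '[{"rotation":[0,0,0],"xyz":[0,0,0],"gripper":1},{"rotation":[0,0,0],"xyz":[0,0,0],"gripper":1},{"rotation":[0,0,0],"xyz":[0,0,0],"gripper":1}]'
python3 - <<'E'
from goal import *
a=np.radians(75); y=np.array([np.cos(a),np.sin(a),0]); zt=np.array([0,0,-1.]); R=np.c_[np.cross(y,zt),y,zt]
delta(R,np.array([.4463,-.190,.2545]))
E
```

```text
time_s: 26.43
position: [0.4468, -0.1912, 0.3219]
orientation: [0.412, 3.108, 0.006]
ft_force: [-0.8, 0.4, -0.1]
gripper_width: 0.177
grasp_force: 60.0
xyz cm [-0.0456  0.1204 -6.7381] rot [-0.0032  0.0067  0.0018]
```

```bash
python3 -m inch '[{"rotation":[-0.003,0.006,0.002],"xyz":[-0.04,0.12,-1],"gripper":1},{"rotation":[-0.003,0.006,0.002],"xyz":[-0.04,0.12,-2.5],"gripper":1},{"rotation":[-0.003,0.006,0.002],"xyz":[-0.04,0.12,-4],"gripper":1},{"rotation":[-0.003,0.006,0.002],"xyz":[-0.04,0.12,-5.2],"gripper":1},{"rotation":[-0.003,0.006,0.002],"xyz":[-0.04,0.12,-6.1],"gripper":1}]'
python3 -m inch '[{"rotation":[0,0,0],"xyz":[0,0,0],"gripper":1},{"rotation":[0,0,0],"xyz":[0,0,-0.3],"gripper":1},{"rotation":[0,0,0],"xyz":[0,0,-0.6],"gripper":1},{"rotation":[0,0,0],"xyz":[0,0,-0.6],"gripper":1},{"rotation":[0,0,0],"xyz":[0,0,-0.6],"gripper":1}]'
```

```text
time_s: 26.85
position: [0.4457, -0.1897, 0.2585]
orientation: [-0.409, -3.113, -0.001]
ft_force: [0.4, -0.1, -1.2]
gripper_width: 0.176
grasp_force: 60.0
time_s: 27.27
position: [0.4461, -0.19, 0.254]
orientation: [-0.41, -3.115, -0.001]
ft_force: [-0.3, 0.9, 3.1]
gripper_width: 0.177
grasp_force: 60.0
```

Collar contact (3 N up) at the pick height. Releasing and rising.

```bash
python3 -m inch '[{"rotation":[0,0,0],"xyz":[0,0,0],"gripper":2.5},{"rotation":[0,0,0],"xyz":[0,0,0],"gripper":3.5},{"rotation":[0,0,0],"xyz":[0,0,0],"gripper":4},{"rotation":[0,0,0],"xyz":[0,0,0],"gripper":4},{"rotation":[0,0,0],"xyz":[0,0,0],"gripper":4}]' 10
python3 -m inch '[{"rotation":[0,0,0],"xyz":[0,0,0],"gripper":4},{"rotation":[0,0,0],"xyz":[0,0,1.5],"gripper":4},{"rotation":[0,0,0],"xyz":[0,0,4],"gripper":4},{"rotation":[0,0,0],"xyz":[0,0,8],"gripper":4},{"rotation":[0,0,0],"xyz":[0,0,12],"gripper":4}]'
python3 -m inch '[{"rotation":[0,0,0],"xyz":[-2,0,3],"gripper":4},{"rotation":[0,0,0],"xyz":[-2,0,3],"gripper":4},{"rotation":[0,0,0],"xyz":[-2,0,3],"gripper":4}]'
python3 -W ignore - <<'E'
from pf import *
p=optics.camera_params("wrist"); im,d=optics.capture("wrist"); cv2.imwrite("pics/wrist16.png",im); P=cloud(d,p)
for nm,m in (("red",red(im)),("blue",mask(im,(105,150,50),(130,255,255)))):
    for a,c,l in blobs(m,200):
        t=l&(d>0)&(P[...,2]>.105); q=P[l&(d>0)]
        if t.sum()>30: print(nm,c,"top z",np.median(P[t][:,2]),cv2.minAreaRect(P[t][:,:2].astype(np.float32)*1000))
        else: print(nm,np.median(q,0))
im,d=optics.capture("top"); cv2.imwrite("pics/top2.png",im); p=optics.camera_params("top"); P=cloud(d,p); im0=cv2.imread("pics/top0.png"); d0=np.load("top0.npy"); P0=cloud(d0,p)
for nm,f in (("red",red),("yel",lambda i:mask(i,(20,150,100),(32,255,255))),("blue",lambda i:mask(i,(105,150,50),(130,255,255)))):
    for lab,i,PP in (("before",im0,P0),("after",im,P)):
        print(nm,lab,[(int(a),c.round(1).tolist()) for a,c,l in blobs(f(i),30) if 0.3<np.median(PP[l],0)[0]<.7])
# spray: blob of tall points near (0.47,-0.02)
for lab,PP in (("before",P0),("after",P)):
    k=(PP[...,2]>.09)&(PP[...,2]<.16)&(PP[...,0]>.4)&(PP[...,0]<.56)&(PP[...,1]>-.09)&(PP[...,1]<.05); print("spray",lab,k.sum(),PP[k].mean(0) if k.any() else None)
E
```

```text
time_s: 27.68
position: [0.4456, -0.1899, 0.2531]
orientation: [-0.41, -3.113, -0.001]
ft_force: [-0.5, -0.4, -0.8]
gripper_width: 0.428
grasp_force: 0.0
time_s: 28.1
position: [0.4451, -0.1898, 0.3739]
orientation: [-0.41, -3.111, -0.0]
ft_force: [1.3, 0.1, -0.1]
gripper_width: 0.458
grasp_force: 0.0
time_s: 28.35
position: [0.4254, -0.1903, 0.4048]
orientation: [0.411, 3.112, 0.002]
ft_force: [0.7, 0.3, -0.1]
gripper_width: 0.459
grasp_force: 0.0
red [0.4791 0.0921 0.0052]
red [284.8605 224.0403] top z 0.10974596569973796 ((444.8319091796875, -188.13882446289062), (13.870231628417969, 30.303869247436523), 74.81874084472656)
blue [ 0.4376 -0.1287  0.011 ]
blue [292.8383 270.6388] top z 0.10931543114222236 ((499.25323486328125, -192.95506286621094), (14.605164527893066, 11.787171363830566), 76.78351593017578)
red before [(61, [224.0, 211.2]), (97, [334.4, 220.1])]
red after [(61, [224.0, 211.2])]
yel before [(130, [190.7, 218.3])]
yel after [(126, [190.9, 218.0])]
blue before [(34, [376.7, 157.9]), (76, [334.7, 195.3]), (126, [306.1, 223.4])]
blue after [(33, [376.7, 157.9]), (80, [334.6, 195.3])]
spray before 169 [ 0.4967 -0.0254  0.1148]
spray after 168 [ 0.4964 -0.0262  0.1152]
```

The red key is seated, with its top at 0.110. The blue key, red block and spray have not moved, and nothing touches the robot. Handing in.

```bash
python3 -c "
from cell import order
print(order.finish_job())"
```

```text
the job is handed in; nothing more can be done
None
```

I handed in the job at about 28 s: the red key turned the clamp screw clockwise to its stop, then went back upright in its well with its collar on the wood. I judged "fully home" from camera and torque readings, with about 1° of uncertainty in the screw angle. The spray, blue key and red block measured unmoved; the oil dropper was hidden from the top camera and only roughly checked.

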